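# Stamp the spray cans of a sale lot and pack them

### The job

Switch the lot stamper on by swinging its lever all the way over to the far side. Then take the standing spray cans in order of height, tallest first, and press each one, upright and base down on the middle of the stamper's sprung plate, until the plate is fully down, and hold it down for two seconds while it prints; lay every can on its side in a cradle of its own in the cardboard tray. When all cans are stamped, switch the stamper off again, and leave the jug, the carton and the tape roll where they are.

Things in the scene. Friction and masses are not known exactly. Their poses are not given: they have to be found in the camera images.
- can_tall: the tallest spray can: plain red steel cylinder 52 mm across with a white paper band and a black cap, 180 mm high in all; the straight red part is 156 mm high, above it a 24 mm shoulder and cap 43 mm across. 0.22 to 0.26 kg, give or take 20 percent. Origin at the centre of its base, z axis along the can towards the cap; at the start it stands upright on the table. May be absent (None)
- can_mid: the middle-sized spray can: plain red steel cylinder 52 mm across with a white paper band and a black cap, 150 mm high in all; the straight red part is 126 mm high, above it a 24 mm shoulder and cap 43 mm across. 0.22 to 0.26 kg, give or take 20 percent. Origin at the centre of its base, z axis along the can towards the cap; at the start it stands upright on the table. May be absent (None)
- can_short: the shortest spray can: plain red steel cylinder 52 mm across with a white paper band and a black cap, 120 mm high in all; the straight red part is 96 mm high, above it a 24 mm shoulder and cap 43 mm across. 0.22 to 0.26 kg, give or take 20 percent. Origin at the centre of its base, z axis along the can towards the cap; at the start it stands upright on the table. May be absent (None)
- can_tall_mid (a point): the can's axis half-way up its straight part, 78 mm from the base: the point to hold it by and the point that goes to the middle of a cradle
- can_mid_mid (a point): the can's axis half-way up its straight part, 63 mm from the base: the point to hold it by and the point that goes to the middle of a cradle
- can_short_mid (a point): the can's axis half-way up its straight part, 48 mm from the base: the point to hold it by and the point that goes to the middle of a cradle
- stamper: the stamper: low grey housing 130 mm (x) by 260 mm (y) by 45 mm high, fixed to the table, with a round sprung plate near its -y end (centre 65 mm from the housing's middle) and a lever switch near its +y end (85 mm from the middle). Origin at the centre of its underside, x points away from the robot at yaw 0
- plate_rest (a point): fixed point at the centre of the sprung plate's top as it stands unpressed, 60 mm above the table; axes as the stamper
- plate (a joint): how far the round aluminium plate (68 mm across) is pressed down, m: 0 at rest, 0.010 fully down. Spring: 5 N to start, 14 N at the bottom; it comes up again by itself
- switch (a joint): angle of the stamper's lever, rad: 0 off (leaning to the stamper's -x side, towards the robot), 1.0 on (leaning to its +x side); light friction, it stays where it is left and takes under 3 N at the ball
- switch_tip (a point): centre of the 26 mm black ball on the end of the lever, which is 60 mm from its hinge; the hinge runs along the stamper's y, 67 mm above the table and 85 mm from the stamper's middle towards its +y; the ball's centre is 120 mm above the table at either end of its swing and 127 mm in the middle
- tray: loose cardboard tray 335 mm (x) by 210 mm (y), walls 30 mm high, 0.9 kg, with three cradles side by side 105 mm apart, lying along the tray's y. Each cradle is two plywood V-blocks, 12 mm wide and 36 mm either side of the middle, 66 mm across at the top, reaching to 8 mm below the axis of a can lying in them. Origin at the centre of its underside
- cradle0 (a point): the nearest (-x) cradle: centre of where a can's axis lies when it rests in the cradle, 50 mm above the table, half-way between the two V-blocks; axes as the tray, the can lies along y, cap either way
- cradle1 (a point): the middle cradle: centre of where a can's axis lies when it rests in the cradle, 50 mm above the table, half-way between the two V-blocks; axes as the tray, the can lies along y, cap either way
- cradle2 (a point): the farthest (+x) cradle: centre of where a can's axis lies when it rests in the cradle, 50 mm above the table, half-way between the two V-blocks; axes as the tray, the can lies along y, cap either way
- jug: bystander: black plastic jug 100 by 70 by 130 mm; origin at the centre of its underside
- carton: bystander: closed cardboard carton 90 by 130 by 60 mm; origin at the centre of its underside
- tape_roll: bystander: roll of paper tape 100 mm across, 48 mm high; origin at the centre of its underside

How it is judged:
By the outcome, as a careful person would: the job done as asked, in the order asked, and still so for the second after the job is handed in, with the robot touching nothing.
Of can_tall, can_mid, can_short only 2 to 3 are there at a start; the rules pass over those that are not, and their reading is None.
At some moment in a run one of tray may be knocked a few centimetres aside while the robot is not near it.
Once in a run the grip may slacken for a moment while it holds something.
It also fails if it takes over 210 s, if anything falls off the work surface, if the arm or the gripper's body presses on something with over 40 N, if the wrist force passes 120 N, or if a joint passes its speed limit or range.

### The arm

A 6-joint arm with a two-finger parallel gripper is mounted at the origin on the work surface. World frame = base frame: x ahead of the robot, y to its left, z up, the work surface at z = 0. Lengths are in m, angles in rad, forces in N, time in s.
With the tool pointing down it reaches from about 0.4 to 0.925 m from the base axis. Payload 12.5 kg.
Tool frame: the origin (TCP) lies midway between the tips of the shut fingers; the grasp point (between the pads) lies 19 mm behind it (grip_depth is the z of the grasp point in the tool frame, in m); z points along the fingers, y is the direction in which the jaws open and shut (so a half turn about z gives the same grasp; the last joint's range is limited). The gripper opens to 95 mm and grips with 3 to 60 N. Pads are 20 mm wide; open, the fingers measure 119 mm over their backs; the gripper's body (75 mm by 180 mm) begins 59 mm behind the grasp point.
Start: joints at [-1.243, 0.491, 1.559, -0, 1.092, -0.106], TCP at [0.263, -0.567, 0.215] pointing down, gripper open.
Joint ranges: [-3.1, 3.1], [-0.84, 2.19], [0.05, 2.79], [-1.13, 4.28], [0.06, 2.93], [-2.69, 2.69]. Speed limits (rad/s): [2.22, 2.22, 2.79, 3.14, 3.14, 3.14].

### API

Orientations are given as a unit quaternion [x, y, z, w].
In Python, from cell import sense, snapshot, camera_info, finish_job, grip_depth gives the robot as it stands. The module is installed in compiled form; this text tells all that it offers.
- The arm moves only by the tool carry_out, never from a script. Its argument "commands" is a list of rows, each an object of numbers: "x", "y", "z": the shift along the world's x, y, z normalised to -1 to 1, where 1 is 0.03 m; "wx", "wy", "wz": the turn, a rotation vector about the world's x, y, z normalised to -1 to 1, where 1 is 0.1 rad; "gripper": the gripper's target within -1 to 1 (shut at 1, half-way at 0, fully open at -1). A call has exactly 8 rows; each row shifts and turns the commanded pose from where the row before left it; what a row does not reach is not made up. A row lasts 1/12 s, in which the tool goes at most 41.7 mm and 7.16 degrees, less where a joint would pass 70% of its speed; a pose out of reach is approached as far as the arm can. A call with a number of a shift or a turn outside -1 to 1 is refused whole. A call with a gripper value outside its range is refused whole. The fingers move at their own pace and stop on an object; "grip_force" is the grip in N (left out, the last holds). Time passes only in rows, so rows that do not move let the fingers close, or fill a call up. It gives the time, the measured TCP pose, the force and the opening at its end, in the units of the state.
- sense(): the state, without advancing time (a new reading comes with each control period).
- snapshot(name): name is "side" or "top" or "wrist"; returns the picture (420x560x3 uint8, red, green, blue); there is no depth.
- camera_info(name): a dict with "intrinsics" (3x3 intrinsics, pixels), "rvec" (rotation vector, rad) and "tvec" (3), from world to camera coordinates, as OpenCV has them. Camera axes: x right, y down, z forward; pixel columns grow to the right and rows downward; lengths in m; the calibration is good to about 2 mm. A picture is of the moment at which its call begins: read the wrist's pose just before it. camera_info takes no time and is no camera call; for the wrist camera it gives the pose at the moment of the call.
- finish_job(): hands the job in, once; it reports no verdict.
The state is a dict: "time": time; "joint_positions": joint angles; "dq": joint speeds; "joint_efforts": joint torques, N m; "position": TCP position; "eef_rot": TCP orientation; "ft_force": force on the tool from outside, world axes, zero at the start; "wrist_torque": the same for the moment, N m; "width": finger opening in m.
Only numpy, scipy, OpenCV 4.12 (cv2) and the standard library are available. Lean on these libraries where they do the work, as an engineer would, in place of code of your own. Each camera call takes 0.05 s, during which the arm holds its last target.

## Working session

There is one attempt and no reset: what is moved stays moved. The work goes in short steps, Python scripts to look and compute and a tool call to move; the robot and the scene stay as the last step left them, time stands still between calls to the robot, and variables do not carry over. Pictures are saved under pics/ and viewed, and the job is handed in when it is done.

Besides the shell and the picture viewer there is one more tool, called as name([rows], argument=value, ...), one row to a line, values as JSON. carry_out: Moves the arm, as the interface text tells. Scaled input: -1 to 1 covers 0.03 m each way for a shift and 0.1 rad each way for a turn. Its arguments: {"type":"object","properties":{"commands":{"type":"array","items":{"type":"object","properties":{"x":{"type":"number","minimum":-1,"maximum":1},"y":{"type":"number","minimum":-1,"maximum":1},"z":{"type":"number","minimum":-1,"maximum":1},"wx":{"type":"number","minimum":-1,"maximum":1},"wy":{"type":"number","minimum":-1,"maximum":1},"wz":{"type":"number","minimum":-1,"maximum":1},"gripper":{"type":"number"}}}},"grip_force":{"type":"number"}},"required":["commands"]}

```bash
mkdir -p pics
python3 - <<'E'
from cell import *
import cv2
s=sense()
for k in s: print(k,s[k])
print(grip_depth if not callable(grip_depth) else grip_depth())
for n in ["side","top","wrist"]:
    c=camera_info(n); print(n,c)
    im=snapshot(n); cv2.imwrite(f"pics/{n}0.png",im[:,:,::-1])
E
ls
```

```text
time 0.0
joint_positions [-1.24262608e+00  4.91580940e-01  1.55945433e+00  2.85719504e-05
  1.09170349e+00 -1.05585399e-01]
dq [ 0.00104104  0.00105055 -0.00038328  0.00114753 -0.00120292 -0.00048022]
joint_efforts [-2.10524745e-04 -6.12646437e+01 -2.58189046e+01  6.91958028e-02
  4.81638929e-02 -8.73922477e-05]
position [ 0.26263136 -0.5668703   0.21404679]
eef_rot [ 9.76575301e-01  2.15175166e-01 -5.10492938e-05 -5.70913486e-04]
ft_force [-0.37501463  0.89899328  0.31850826]
wrist_torque [-0.05344956 -0.0021197   0.01353024]
width 0.09525879276558487
-0.0188
side {'intrinsics': array([[465.4162858 ,   0.        , 276.56227682],
       [  0.        , 465.4162858 , 211.42481671],
       [  0.        ,   0.        ,   1.        ]]), 'rvec': array([ 2.28672418, -0.173249  ,  0.09250143]), 'tvec': array([-0.59537237,  0.08570682,  1.15520238])}
top {'intrinsics': array([[533.51361004,   0.        , 281.61393821],
       [  0.        , 533.51361004, 209.69599325],
       [  0.        ,   0.        ,   1.        ]]), 'rvec': array([ 2.16345252, -2.17502908,  0.08607032]), 'tvec': array([-0.05307935,  0.61410981,  1.30049839])}
wrist {'intrinsics': array([[299.54402248,   0.        , 279.24523054],
       [  0.        , 299.54402248, 208.68934576],
       [  0.        ,   0.        ,   1.        ]]), 'rvec': array([-2.47142967,  1.57959955,  0.19300956]), 'tvec': array([-0.62449339, -0.02757062,  0.38968109])}
pics
```

View pics/side0.png

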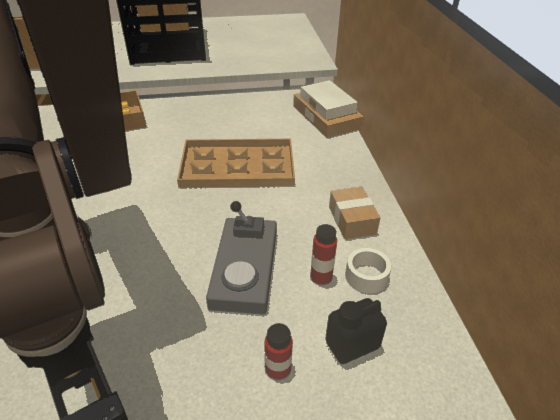

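View pics/top0.png

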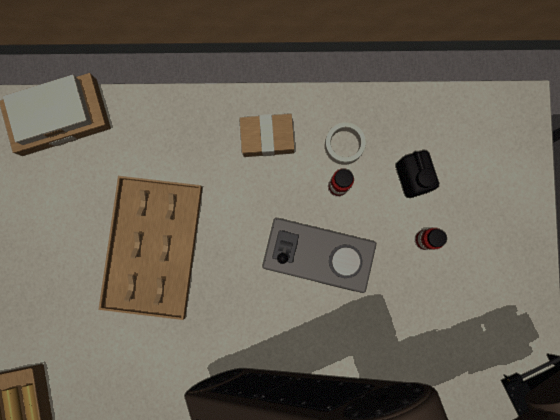

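View pics/wrist0.png

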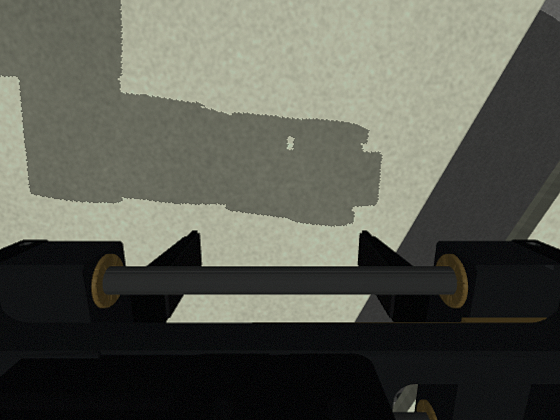

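```bash
cat > h.py <<'E'
from cell import *
import cv2, numpy as np
def cam(n):
    c=camera_info(n); R=cv2.Rodrigues(np.array(c['rvec'],float))[0]; return c['intrinsics'],R,np.array(c['tvec'],float)
def ray(C,uv,z):
    K,R,t=C; d=R.T@np.linalg.inv(K)@np.array([uv[0],uv[1],1.]); o=-R.T@t
    return o+d*(z-o[2])/d[2]
def proj(C,P):
    K,R,t=C; p=K@(R@np.array(P,float)+t); return p[:2]/p[2]
def tri(n1,uv1,n2,uv2):
    A=[];b=[]
    for C,uv in((n1,uv1),(n2,uv2)):
        K,R,t=C; d=R.T@np.linalg.inv(K)@np.array([uv[0],uv[1],1.]); d/=np.linalg.norm(d); o=-R.T@t
        M=np.eye(3)-np.outer(d,d); A.append(M); b.append(M@o)
    return np.linalg.lstsq(np.vstack(A),np.hstack(b),rcond=None)[0]
def blobs(m,amin=60):
    n,l,st,ce=cv2.connectedComponentsWithStats(m.astype(np.uint8)); return [(st[i],ce[i],l==i) for i in range(1,n) if st[i][4]>=amin]
E
python3 - <<'E'
from h import *
for n in("top","side"):
    im=cv2.imread(f"pics/{n}0.png"); hsv=cv2.cvtColor(im,cv2.COLOR_BGR2HSV); C=cam(n)
    h,s,v=cv2.split(hsv)
    red=((h<8)|(h>172))&(s>120)&(v>50)
    print(n,"red");[print(b[0],b[1]) for b in blobs(red,25)]
    gray=(v>45)&(v<125)&(s<40)
    print("gray");
    for b in blobs(gray,400): 
        c=cv2.findContours(b[2].astype(np.uint8),0,2)[0][0]; r=cv2.minAreaRect(c); print(b[0],r)
    wh=(v>165)&(s<14)
    print("white");[print(b[0],b[1]) for b in blobs(wh,100)]
    dk=(v<45)
    print("dark");[print(b[0],b[1]) for b in blobs(dk,30)]
    br=(h>8)&(h<20)&(s>90)
    print("brown");
    for b in blobs(br,800):
        c=cv2.findContours(b[2].astype(np.uint8),0,2)[0][0]; r=cv2.minAreaRect(c); print(b[0],r)
    for px in ([(346,261)] if n=="top" else [(240,275)]): print(hsv[px[1],px[0]])
im=cv2.imread("pics/top0.png")
cv2.imwrite("pics/topz.png",cv2.resize(im[130:310,250:450],None,fx=3,fy=3,interpolation=cv2.INTER_CUBIC))
im=cv2.imread("pics/side0.png")
cv2.imwrite("pics/sidez.png",cv2.resize(im[190:390,200:400],None,fx=3,fy=3,interpolation=cv2.INTER_CUBIC))
E
```

```text
top red
[332 170  22  21 100] [339.64 183.86]
[424 228  18  21  93] [429.08602151 239.53763441]
gray
[    0    50   560    81 17417] ((279.5, 90.0), (80.0, 559.0), 90.0)
[ 262  217  115   76 4987] ((319.35296630859375, 254.5882568359375), (107.20074462890625, 54.327980041503906), 14.03624439239502)
[  207   294   332    92 11113] ((373.2068176269531, 337.9281921386719), (329.07830810546875, 88.42733764648438), 2.8754537105560303)
white
dark
[   0   40  560   14 5198] [281.47422085  46.74297807]
[ 92  76  18  53 178] [100.75842697 102.23033708]
[552 115   8  32 162] [555.75308642 131.02469136]
[ 17 143  32  12 118] [ 32.59322034 149.38983051]
[554 147   6  59 147] [556.65306122 172.00680272]
[ 396  150   43   48 1435] [416.71916376 173.74285714]
[334 169  19  19 271] [343.37638376 177.99630996]
[102 179  21 129 243] [111.41563786 244.08641975]
[557 207   3  34  58] [558.20689655 222.82758621]
[427 229  20  18 280] [436.38928571 237.66785714]
[277 251  14  13 122] [283.13934426 256.95901639]
[ 501  354   59   66 2392] [535.31103679 391.60827759]
[  0 364  52  56 643] [ 40.34525661 390.
[... 1651 characters left out ...]
  171   51   56 2082] [ 23.33525456 197.86119116]
[ 45 219  10   8  36] [ 50.5        222.83333333]
[  0 229  83 109 687] [ 44.15866084 309.41048035]
[ 27 313  55  37 118] [ 60.23728814 335.78813559]
[  19  319   99   98 2635] [ 70.10094877 367.40948767]
[112 409  15  11  70] [120.9 416.3]
brown
[  294     0   266   420 56963] ((482.9340515136719, 186.171630859375), (467.9219665527344, 214.5124053955078), 54.688785552978516)
[ 177  139  118   49 5339] ((235.31204223632812, 162.59039306640625), (47.86048889160156, 117.05687713623047), 89.22578430175781)
[ 339  205   41   34 1035] ((359.154052734375, 221.52691650390625), (29.569196701049805, 40.89251708984375), 81.46923065185547)
[ 23  25 182]
```

View pics/topz.png

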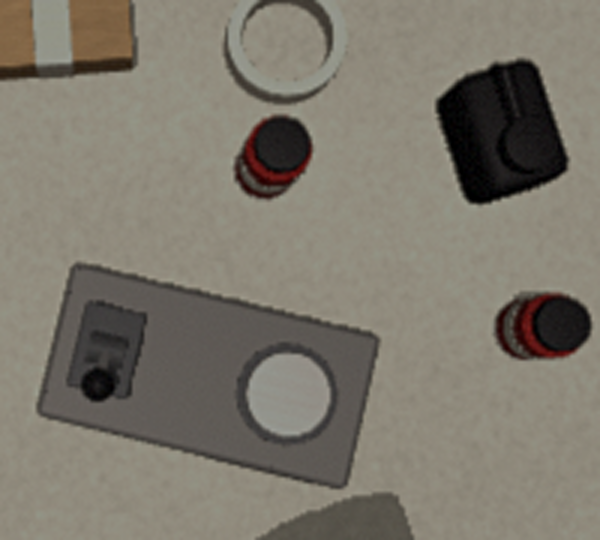

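View pics/sidez.png

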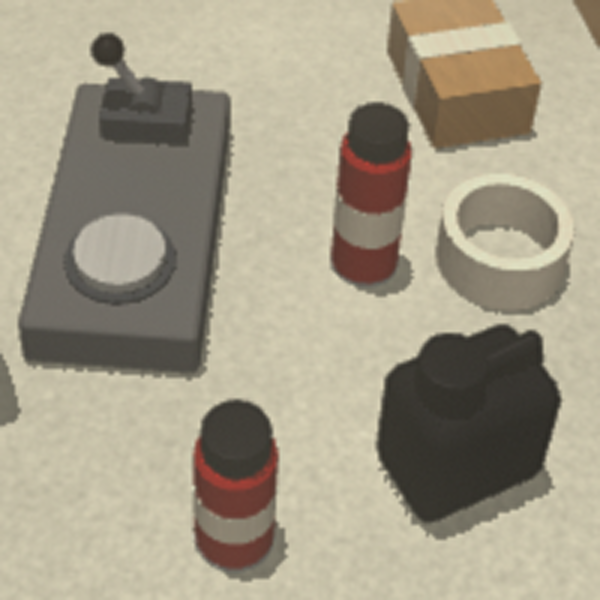

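Run:
```python
from h import *
T=cam("top");S=cam("side")
print("o top",-T[1].T@T[2],"side",-S[1].T@S[2])
f=lambda x,y,ox,oy:(x/3+ox-.33,y/3+oy-.33)
tz=lambda x,y:f(x,y,250,130); sz=lambda x,y:f(x,y,200,190)
for n,a,b in(("far",(283,143),(379,124)),("near",(560,324),(238,425)),("plate",(289,393),(120,249)),("ball",(97,384),(107,49))):
    print(n,tri(T,tz(*a),S,sz(*b)), [ray(T,tz(*a),z)[:2].round(4) for z in(.12,.15,.18,.06)])
# base of cans: bottom-most of red in side
print("base far",ray(S,sz(366,272),0),"near",ray(S,sz(235,556),0))
# candidate check: project base+cap
for n,uv in(("far",tz(283,143)),("near",tz(560,324))):
  for h in(.12,.15,.18):
    p=ray(T,uv,h); q=p.copy();q[2]=0
    c=proj(S,p);b=proj(S,q); print(n,h,p.round(4),"cap in sz",(c-[200,190])*3+1,"base",(b-[200,190])*3+1,"topbase",(proj(T,q)-[250,130])*3+1)
# stamper corners
im=cv2.imread("pics/top0.png"); v=cv2.cvtColor(im,cv2.COLOR_BGR2HSV)
h,s,vv=cv2.split(v)
# housing corners manual
for c in((75,264),(379,337),(346,488),(40,413)): print("st",ray(T,tz(*c),.045))
br=(h>8)&(h<20)&(s>90)
b=[b for b in blobs(br,800) if b[0][0]==99][0]
c=cv2.findContours(b[2].astype(np.uint8),0,2)[0][0]
pts=np.array([ray(T,p[0],.03)[:2] for p in c],np.float32)
print("tray rect z.03",cv2.minAreaRect(pts))
cv2.imwrite("pics/trayz.png",cv2.resize(im[165:330,85:215],None,fx=3.6,fy=3.6,interpolation=cv2.INTER_CUBIC))
```

```text
o top [ 0.49309198 -0.07154642  1.35017989] side [ 0.45382088 -0.89259005  0.83284817]
far [ 0.67628461 -0.20002635  0.14693602] [array([ 0.6801, -0.2029]), array([ 0.6755, -0.1996]), array([ 0.671 , -0.1964]), array([ 0.6892, -0.2093])]
near [ 0.53993232 -0.41320998  0.1177052 ] [array([ 0.5388, -0.4125]), array([ 0.5377, -0.4041]), array([ 0.5366, -0.3958]), array([ 0.541 , -0.4291])]
plate [ 0.48694905 -0.21122223  0.05743226] [array([ 0.4872, -0.2045]), array([ 0.4873, -0.2012]), array([ 0.4875, -0.198 ]), array([ 0.4869, -0.2109])]
ball [ 0.49448543 -0.05775565  0.11886287] [array([ 0.4947, -0.0578]), array([ 0.4947, -0.0581]), array([ 0.4947, -0.0585]), array([ 0.4948, -0.0571])]
base far [ 0.6754897  -0.21201408  0.        ] near [ 0.53766501 -0.43190473  0.        ]
far 0.12 [ 0.6801 -0.2029  0.12  ] cap in sz [381.64873242 153.15761716] base [369.09324372 262.37901303] topbase [268.24832352 164.36805362]
far 0.15 [ 0.6755 -0.1996  0.15  ] cap in sz [377.77632114 120.67946766] base [362.45953747 259.9276785 ] topbase [264.55277588 169.71498725]
far 0.18 [ 0.671  -0.1964  0.18  ] cap in sz [373.76081512  87.00117378] base [355.8478264  257.48447177] topbase [260.85517343 175.06489393]
near 0.12 [ 0.5388 -0.4125  0.12  ] cap in sz [234.20321351 422.12582571] base [232.02771176 528.69374568] topbase [520.46672901 329.5264212 ]
near 0.15 [ 0.5377 -0.4041  0.15  ] cap in sz [230.72578355 380.82846337] base [228.39754553 517.60205386] topbase [510.58068333 330.9055583 ]
near 0.18 [ 0.5366 -0.3958  0.18  ] cap in sz [227.1299689  338.12518478] base [224.8145105  506.65436778] topbase [500.69454647 332.28470812]
st [ 0.5926855  -0.03942152  0.045     ]
st [ 0.53178475 -0.28631806  0.045     ]
st [ 0.41039188 -0.25724207  0.045     ]
st [ 0.47163525 -0.01058406  0.045     ]
tray rect z.03 ((0.5234454274177551, 0.2683776021003723), (0.2138397991657257, 0.3330145478248596), 82.98542022705078)
```

View pics/trayz.png

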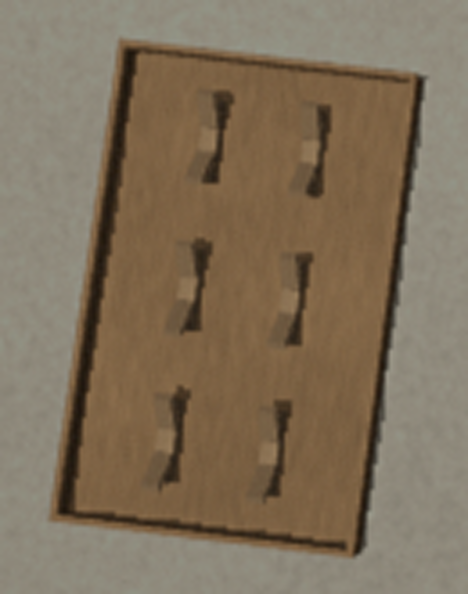

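carry_out([
  {"x": 0.25, "y": 0.72, "wz": -0.28, "gripper": 1},
  {"x": 0.25, "y": 0.72, "wz": -0.28, "gripper": 1},
  {"x": 0.25, "y": 0.72, "wz": -0.28, "gripper": 1},
  {"x": 0.25, "y": 0.72, "wz": -0.28, "gripper": 1},
  {"x": 0.25, "y": 0.72, "wz": -0.28, "gripper": 1},
  {"x": 0.25, "y": 0.72, "wz": -0.28, "gripper": 1},
  {"x": 0.25, "y": 0.72, "wz": -0.28, "gripper": 1},
  {"x": 0.25, "y": 0.72, "wz": -0.28, "gripper": 1},
], grip_force=20)

```text
invalid input
```

carry_out([
  {"x": 0.25, "y": 0.72, "wz": -0.28, "gripper": 1},
  {"x": 0.25, "y": 0.72, "wz": -0.28, "gripper": 1},
  {"x": 0.25, "y": 0.72, "wz": -0.28, "gripper": 1},
  {"x": 0.25, "y": 0.72, "wz": -0.28, "gripper": 1},
  {"x": 0.25, "y": 0.72, "wz": -0.28, "gripper": 1},
  {"x": 0.25, "y": 0.72, "wz": -0.28, "gripper": 1},
  {"x": 0.25, "y": 0.72, "wz": -0.28, "gripper": 1},
  {"x": 0.25, "y": 0.72, "wz": -0.28, "gripper": 1},
])

```text
invalid input
```

carry_out([
  {"x": 0.25, "y": 0.72, "wz": -0.28, "gripper": 1},
  {"x": 0.25, "y": 0.72, "wz": -0.28, "gripper": 1},
  {"x": 0.25, "y": 0.72, "wz": -0.28, "gripper": 1},
  {"x": 0.25, "y": 0.72, "wz": -0.28, "gripper": 1},
  {"x": 0.25, "y": 0.72, "wz": -0.28, "gripper": 1},
  {"x": 0.25, "y": 0.72, "wz": -0.28, "gripper": 1},
  {"x": 0.25, "y": 0.72, "wz": -0.28, "gripper": 1},
  {"x": 0.25, "y": 0.72, "wz": -0.28, "gripper": 1},
])

```text
invalid input
```

Run:
```python
from h import *
s=sense()
for k in s: print(k,np.round(s[k],4))
im=snapshot("top"); cv2.imwrite("pics/top1.png",im[:,:,::-1])
```

```text
time 0.15
joint_positions [-1.2426  0.4914  1.5593  0.      1.0917 -0.1056]
dq [ 0.0009 -0.0027 -0.0029 -0.0007 -0.001   0.0007]
joint_efforts [ 2.10000e-03 -6.12895e+01 -2.58279e+01  6.92000e-02  4.73000e-02
 -1.00000e-04]
position [ 0.2626 -0.5669  0.2142]
eef_rot [ 9.766e-01  2.152e-01 -0.000e+00 -4.000e-04]
ft_force [ 0.3655  0.3414 -0.0006]
wrist_torque [-0.0275 -0.0279 -0.0058]
width 0.0948
```

View pics/top1.png

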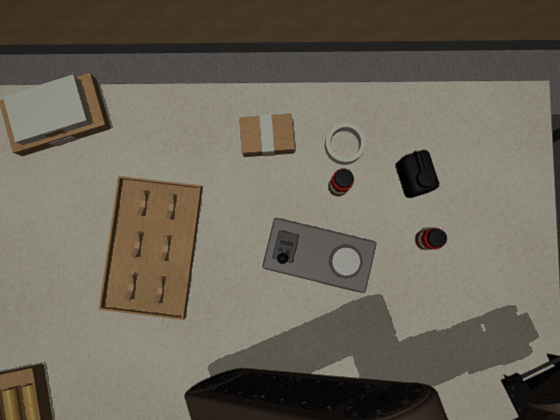

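The picture is unchanged because the calls were refused. Every field may be required, so I'll fill them all in.

carry_out([
  {"x": 0.25, "y": 0.72, "z": 0, "wx": 0, "wy": 0, "wz": -0.28, "gripper": 1},
  {"x": 0.25, "y": 0.72, "z": 0, "wx": 0, "wy": 0, "wz": -0.28, "gripper": 1},
  {"x": 0.25, "y": 0.72, "z": 0, "wx": 0, "wy": 0, "wz": -0.28, "gripper": 1},
  {"x": 0.25, "y": 0.72, "z": 0, "wx": 0, "wy": 0, "wz": -0.28, "gripper": 1},
  {"x": 0.25, "y": 0.72, "z": 0, "wx": 0, "wy": 0, "wz": -0.28, "gripper": 1},
  {"x": 0.25, "y": 0.72, "z": 0, "wx": 0, "wy": 0, "wz": -0.28, "gripper": 1},
  {"x": 0.25, "y": 0.72, "z": 0, "wx": 0, "wy": 0, "wz": -0.28, "gripper": 1},
  {"x": 0.25, "y": 0.72, "z": 0, "wx": 0, "wy": 0, "wz": -0.28, "gripper": 1},
], grip_force=20)

```text
time: 0.87
position: [0.3229, -0.3932, 0.2146]
eef_rot: [0.995, 0.104, -0.0, -0.0]
ft_force: [0.8, -0.2, -0.1]
width: 0.0471
```

carry_out([
  {"x": 0.25, "y": 0.72, "z": 0, "wx": 0, "wy": 0, "wz": -0.28, "gripper": 1},
  {"x": 0.25, "y": 0.72, "z": 0, "wx": 0, "wy": 0, "wz": -0.28, "gripper": 1},
  {"x": 0.25, "y": 0.72, "z": 0, "wx": 0, "wy": 0, "wz": -0.28, "gripper": 1},
  {"x": 0.25, "y": 0.72, "z": 0, "wx": 0, "wy": 0, "wz": -0.28, "gripper": 1},
  {"x": 0.25, "y": 0.72, "z": 0, "wx": 0, "wy": 0, "wz": -0.28, "gripper": 1},
  {"x": 0.25, "y": 0.72, "z": 0, "wx": 0, "wy": 0, "wz": -0.28, "gripper": 1},
  {"x": 0.25, "y": 0.72, "z": 0, "wx": 0, "wy": 0, "wz": -0.28, "gripper": 1},
  {"x": 0.25, "y": 0.72, "z": 0, "wx": 0, "wy": 0, "wz": -0.28, "gripper": 1},
])

```text
time: 1.53
position: [0.3829, -0.2204, 0.2147]
eef_rot: [1.0, -0.008, 0.0, 0.0]
ft_force: [0.5, 0.3, 0.2]
width: 0.0005
```

carry_out([
  {"x": 0.25, "y": 0.72, "z": 0, "wx": 0, "wy": 0, "wz": -0.28, "gripper": 1},
  {"x": 0.25, "y": 0.72, "z": 0, "wx": 0, "wy": 0, "wz": -0.28, "gripper": 1},
  {"x": 0.25, "y": 0.72, "z": 0, "wx": 0, "wy": 0, "wz": -0.28, "gripper": 1},
  {"x": 0.25, "y": 0.72, "z": 0, "wx": 0, "wy": 0, "wz": -0.28, "gripper": 1},
  {"x": 0.25, "y": 0.72, "z": 0, "wx": 0, "wy": 0, "wz": -0.28, "gripper": 1},
  {"x": 0.25, "y": 0.72, "z": 0, "wx": 0, "wy": 0, "wz": -0.28, "gripper": 1},
  {"x": 0.25, "y": 0.72, "z": 0, "wx": 0, "wy": 0, "wz": -0.28, "gripper": 1},
  {"x": 0.25, "y": 0.72, "z": 0, "wx": 0, "wy": 0, "wz": -0.28, "gripper": 1},
])

```text
time: 2.2
position: [0.4429, -0.0476, 0.2147]
eef_rot: [0.993, -0.12, 0.0, 0.0]
ft_force: [0.9, -0.8, 0.2]
width: 0.0007
```

Run:
```python
from h import *
s=sense()
for k in s: print(k,np.round(s[k],4))
im=snapshot("top"); cv2.imwrite("pics/top2.png",im[:,:,::-1])
im=snapshot("side"); cv2.imwrite("pics/side2.png",im[:,:,::-1])
```

```text
time 2.2
joint_positions [-2.5540e-01  2.3610e-01  1.9769e+00 -1.0000e-04  9.2860e-01  1.5550e+00]
dq [ 6.233e-01  8.340e-02 -1.200e-01  8.000e-04  3.580e-02  9.531e-01]
joint_efforts [ -4.7295 -41.7354 -21.7816   0.0423  -0.093   -1.5797]
position [ 0.4429 -0.0476  0.2147]
eef_rot [ 0.9928 -0.1195  0.      0.    ]
ft_force [ 0.9115 -0.769   0.1696]
wrist_torque [0.0818 0.0323 0.0057]
width 0.0007
```

View pics/top2.png

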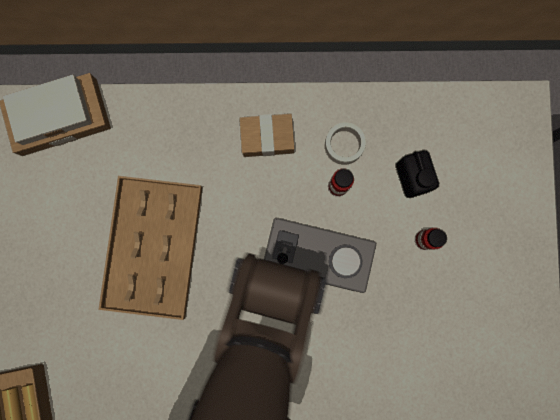

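View pics/side2.png

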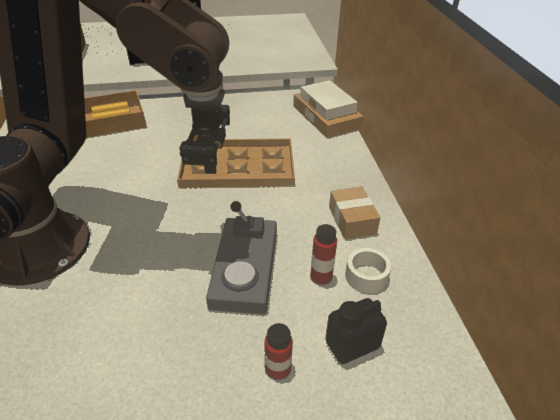

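carry_out([
  {"x": 0, "y": 0, "z": -0.9, "wx": 0, "wy": 0, "wz": 0, "gripper": 1},
  {"x": 0, "y": 0, "z": -0.9, "wx": 0, "wy": 0, "wz": 0, "gripper": 1},
  {"x": 0, "y": 0, "z": -0.9, "wx": 0, "wy": 0, "wz": 0, "gripper": 1},
  {"x": 0, "y": 0, "z": -0.95, "wx": 0, "wy": 0, "wz": 0, "gripper": 1},
  {"x": 0, "y": 0, "z": 0, "wx": 0, "wy": 0, "wz": 0, "gripper": 1},
  {"x": 0.36, "y": -0.09, "z": 0, "wx": 0, "wy": 0, "wz": 0, "gripper": 1},
  {"x": 0.36, "y": -0.09, "z": 0, "wx": 0, "wy": 0, "wz": 0, "gripper": 1},
  {"x": 0.36, "y": -0.09, "z": 0, "wx": 0, "wy": 0, "wz": 0, "gripper": 1},
])

```text
time: 2.97
position: [0.4753, -0.0573, 0.1064]
eef_rot: [0.993, -0.119, -0.0, 0.0]
ft_force: [-3.4, 0.7, 3.1]
width: 0.0008
```

carry_out([
  {"x": 0.36, "y": -0.09, "z": 0, "wx": 0, "wy": 0, "wz": 0, "gripper": 1},
  {"x": 0.36, "y": -0.09, "z": 0, "wx": 0, "wy": 0, "wz": 0, "gripper": 1},
  {"x": 0.36, "y": -0.09, "z": 0, "wx": 0, "wy": 0, "wz": 0, "gripper": 1},
  {"x": 0.36, "y": -0.09, "z": 0, "wx": 0, "wy": 0, "wz": 0, "gripper": 1},
  {"x": 0.36, "y": -0.09, "z": 0, "wx": 0, "wy": 0, "wz": 0, "gripper": 1},
  {"x": 0, "y": 0, "z": 0, "wx": 0, "wy": 0, "wz": 0, "gripper": 1},
  {"x": 0, "y": 0, "z": 0, "wx": 0, "wy": 0, "wz": 0, "gripper": 1},
  {"x": 0, "y": 0, "z": 0, "wx": 0, "wy": 0, "wz": 0, "gripper": 1},
])

```text
time: 3.63
position: [0.5253, -0.0696, 0.1057]
eef_rot: [0.993, -0.119, -0.004, -0.001]
ft_force: [-15.2, 4.4, 2.9]
width: 0.0002
```

Run:
```python
from h import *
s=sense()
print(s['joint_positions'],s['position'],s['eef_rot'],s['ft_force'])
im=snapshot("side"); cv2.imwrite("pics/side3.png",cv2.resize(im[150:300,170:320,::-1],None,fx=4,fy=4))
```

```text
[-2.56396621e-01  5.04186637e-01  1.89893902e+00 -1.62014180e-04
  7.47477241e-01  1.55215169e+00] [ 0.52534031 -0.06963069  0.10568011] [ 9.92939562e-01 -1.18535764e-01 -4.47008590e-03 -5.63311855e-04] [-15.1562819    4.40169043   2.90770261]
```

View pics/side3.png

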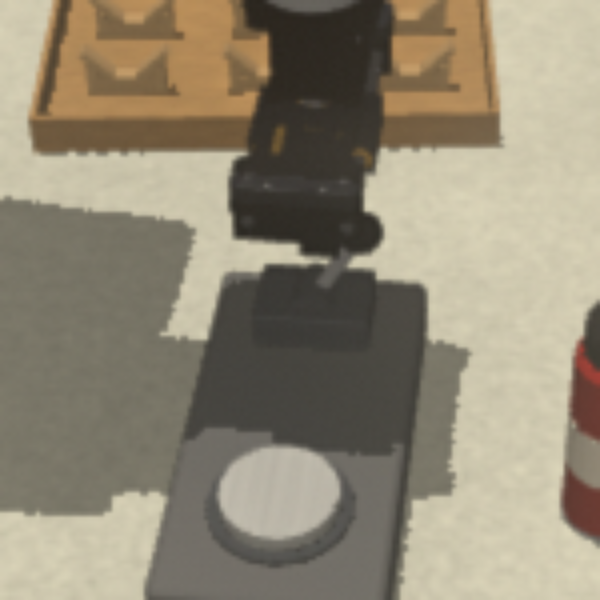

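carry_out([
  {"x": -0.6, "y": 0.15, "z": 0, "wx": 0, "wy": 0, "wz": 0, "gripper": 1},
  {"x": -0.4, "y": 0.1, "z": 0.9, "wx": 0, "wy": 0, "wz": 0, "gripper": 1},
  {"x": 0, "y": 0, "z": 1, "wx": 0, "wy": 0, "wz": 0, "gripper": 1},
  {"x": 0, "y": 0, "z": 1, "wx": 0, "wy": 0, "wz": 0, "gripper": 1},
  {"x": 0, "y": -1, "z": 1, "wx": 0, "wy": 0, "wz": 0, "gripper": 0},
  {"x": 0, "y": -1, "z": 1, "wx": 0, "wy": 0, "wz": 0, "gripper": -1},
  {"x": 0, "y": -1, "z": 1, "wx": 0, "wy": 0, "wz": 0, "gripper": -1},
  {"x": 0, "y": -1, "z": 0, "wx": 0, "wy": 0, "wz": 0, "gripper": -1},
])

```text
time: 4.35
position: [0.4999, -0.1833, 0.288]
eef_rot: [0.993, -0.118, 0.004, 0.002]
ft_force: [0.9, 1.1, 0.9]
width: 0.0214
```

carry_out([
  {"x": 0, "y": -0.5, "z": 0, "wx": -1, "wy": 0, "wz": 0, "gripper": -1},
  {"x": 0, "y": -0.5, "z": 0, "wx": -1, "wy": 0, "wz": 0, "gripper": -1},
  {"x": 0, "y": -0.5, "z": 0, "wx": -1, "wy": 0, "wz": 0, "gripper": -1},
  {"x": 0, "y": -0.5, "z": 0, "wx": -1, "wy": 0, "wz": 0, "gripper": -1},
  {"x": 0, "y": -0.5, "z": 0, "wx": -1, "wy": 0, "wz": 0, "gripper": -1},
  {"x": 0, "y": -0.5, "z": 0, "wx": 0, "wy": 0, "wz": 0, "gripper": -1},
  {"x": 0, "y": 0, "z": 0, "wx": 0, "wy": 0, "wz": 0, "gripper": -1},
  {"x": 0, "y": 0, "z": 0, "wx": 0, "wy": 0, "wz": 0, "gripper": -1},
])

```text
time: 5.02
position: [0.4986, -0.2716, 0.2818]
eef_rot: [0.962, -0.116, 0.029, 0.246]
ft_force: [-0.1, 0.5, 0.2]
width: 0.0744
```

Run:
```python
from h import *
s=sense()
print(s['joint_positions'],s['position'],s['eef_rot'],s['ft_force'])
im=snapshot("side"); cv2.imwrite("pics/side4.png",im[:,:,::-1])
```

```text
[-0.40345473  0.3031553   1.77210004 -0.57746771  0.94143354  1.72448226] [ 0.49863129 -0.27164964  0.28181014] [ 0.96190196 -0.11606666  0.02944312  0.24577684] [-0.07275797  0.5253411   0.2118636 ]
```

View pics/side4.png

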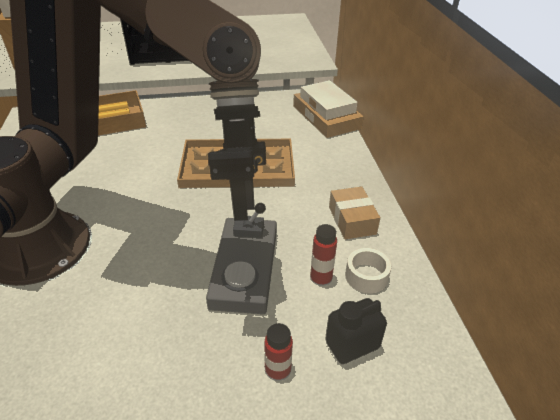

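```bash
cat > kin.py <<'E'
import numpy as np
from scipy.spatial.transform import Rotation as R
from scipy.optimize import least_squares
D=[([-1.24262608e+00,4.91580940e-01,1.55945433e+00,2.857e-05,1.09170349e+00,-1.05585399e-01],[0.26263136,-0.5668703,0.21404679],[9.76575301e-01,2.15175166e-01,-5.1e-05,-5.7e-04]),
([-2.5540e-01,2.3610e-01,1.9769e+00,-1.0e-04,9.2860e-01,1.5550e+00],[.4429,-.0476,.2147],[.9928,-.1195,0,0]),
([-2.56396621e-01,5.04186637e-01,1.89893902e+00,-1.6e-04,7.47477241e-01,1.55215169e+00],[0.52534031,-0.06963069,0.10568011],[9.92939562e-01,-1.18535764e-01,-4.47e-03,-5.6e-04]),
([-0.40345473,0.3031553,1.77210004,-0.57746771,0.94143354,1.72448226],[0.49863129,-0.27164964,0.28181014],[0.96190196,-0.11606666,0.02944312,0.24577684])]
try:
    import json; D+= [tuple(x) for x in json.load(open('kd.json'))]
except Exception: pass
def fk(q,p,s4=1,s6=-1):
    a,h,L1,L2,lat,L,e=p
    A=R.from_rotvec([0,0,q[0]]); B=A*R.from_rotvec([0,q[1],0]); C=B*R.from_rotvec([0,q[2],0])
    W=C*R.from_rotvec([0,0,s4*q[3]])*R.from_rotvec([0,q[4],0])
    T=W*R.from_rotvec([0,0,q[5]])*R.from_rotvec([0,0,np.pi/2*K])
    pos=A.apply([a,lat,h])+B.apply([0,0,L1])+C.apply([e,0,L2])+W.apply([0,0,L])
    return pos,T
K=1
E
python3 - <<'E'
import kin; from kin import *
for s4 in(1,-1):
  for K in(0,1,2,3):
    kin.K=K
    print(s4,K,[round((fk(q,np.zeros(7),s4)[1].inv()*R.from_quat(o)).magnitude(),3) for q,_,o in D])
E
```

```text
1 0 [1.571, 1.571, 1.571, 1.571]
1 1 [0.0, 0.0, 0.0, 0.0]
1 2 [1.571, 1.571, 1.571, 1.571]
1 3 [3.142, 3.142, 3.142, 3.142]
-1 0 [1.571, 1.571, 1.571, 1.22]
-1 1 [0.0, 0.0, 0.0, 1.155]
-1 2 [1.571, 1.571, 1.571, 2.394]
-1 3 [3.142, 3.142, 3.141, 2.487]
```

Run:
```python
from kin import *
def res(p): return np.concatenate([fk(q,p)[0]-np.array(x) for q,x,_ in D])
for e0 in(0,):
    r=least_squares(lambda p:np.concatenate([res(p),1e-4*(p-[0,.4,.5,.5,.066,.3,0])]),[0,.4,.5,.5,.066,.3,0]); print(r.x.round(4),np.abs(res(r.x)).max())
from h import *
T=cam("top")
im=cv2.imread("pics/top0.png")
for n,uv,z in(("roll",(345,143),.048),("jug a",(396,156),.1),("jug top l",(400,158),.13),("jug br",(438,186),.1),("jug bl",(407,197),.1),("jug tr",(428,150),.1),("cart br",(294,153),.06),("cart tr",(293,113),.06),("cart bl",(242,156),.06)): print(n,ray(T,uv,z).round(3))
```

```text
[-0.      0.1967  0.5868  0.411   0.0659  0.2718  0.0431] 2.8631813734365796e-05
roll [ 0.777 -0.214  0.048]
jug a [ 0.733 -0.329  0.1  ]
jug top l [ 0.723 -0.332  0.13 ]
jug br [ 0.661 -0.426  0.1  ]
jug bl [ 0.635 -0.352  0.1  ]
jug tr [ 0.747 -0.405  0.1  ]
cart br [ 0.75  -0.088  0.06 ]
cart tr [ 0.85  -0.086  0.06 ]
cart bl [0.744 0.04  0.06 ]
```

```bash
cat > ik.py <<'E'
from kin import *
P=np.array([0,.1967,.5868,.411,.0659,.2718,.0431])
r=least_squares(lambda p:np.concatenate([np.concatenate([fk(q,p)[0]-np.array(x) for q,x,_ in D]),1e-5*(p-P)]),P); P=r.x
lo=np.array([-3.1,-.84,.05,-1.13,.06,-2.69]);hi=np.array([3.1,2.19,2.79,4.28,2.93,2.69])
seeds=[[0,.6,1.7,0,.9,1.5],[0,.6,1.6,1.4,1.2,0],[0,.6,1.6,-.9,1.2,0],[0,.6,1.5,1.4,1.2,-1.5],[0,.8,1.5,3.,.5,0],[0,.7,1.6,2.2,1,1.5],[0,.7,1.6,-.9,1,2]]
def ik(pos,Rt,first=None):
    best=None
    for s in ([first] if first is not None else [])+seeds:
        s=np.array(s,float); 
        if first is None or s is not first: s[0]=np.arctan2(pos[1],pos[0])
        f=lambda q:np.concatenate([(fk(q,P)[0]-pos)*5,(fk(q,P)[1].inv()*Rt).as_rotvec()])
        r=least_squares(f,np.clip(s,lo+.01,hi-.01),bounds=(lo,hi),max_nfev=60)
        if np.abs(r.fun).max()<2e-3:
            m=np.minimum(r.x-lo,hi-r.x).min()
            if best is None or m>best[1]: best=(r.x,m)
            if first is not None: return best
    return best
def toolR(th,phi,flip=0):
    # tool z: tilt th from down toward azimuth phi; jaw axis y horizontal perpendicular to phi
    z=np.array([np.sin(th)*np.cos(phi),np.sin(th)*np.sin(phi),-np.cos(th)])
    y=np.array([-np.sin(phi),np.cos(phi),0])*(1 if not flip else -1)
    return R.from_matrix(np.column_stack([np.cross(y,z),y,z]))
def tcp(G,Rt): return np.array(G)+Rt.apply([0,0,.0188])
E
python3 - <<'E'
from ik import *
import sys
d=np.deg2rad
def scan(name,G,ths,phis):
    for th in ths:
        for ph in phis:
            for fl in(0,1):
                Rt=toolR(d(th),d(ph),fl); b=ik(tcp(G,Rt),Rt)
                if b is not None and b[1]>.03:
                    W=tcp(G,Rt)-Rt.apply([0,0,.2718])
                    print(name,th,ph,fl,b[0].round(2),"m",b[1].round(2),"wristz",W[2].round(3))
scan("mid",[.676,-.2,.066],[50,60],range(-135,180,45))
scan("short",[.539,-.4128,.052],[60],range(-180,180,45))
scan("plate",[.4865,-.2113,.12],[60],range(-180,180,45))
yaw=-7
for c in(0,2):
    G={0:[.419,.281,.052],2:[.628,.256,.052]}[c]
    scan(f"place{c}",G,[30],[90-7,-90-7])
E
```

```text
mid 50 -135 0 [-0.16  1.03  1.16 -0.67  1.57  0.85] m 0.46 wristz 0.229
mid 50 -135 1 [-0.16  1.03  1.16 -0.67  1.57 -2.29] m 0.4 wristz 0.229
mid 50 -45 0 [-0.24  0.76  1.95  4.03  0.54  1.14] m 0.25 wristz 0.229
mid 50 -45 1 [-0.24  0.76  1.95  4.03  0.54 -2.01] m 0.25 wristz 0.229
mid 50 0 0 [-0.52  0.75  2.    2.34  0.56  1.94] m 0.5 wristz 0.229
mid 50 0 1 [-0.52  0.75  2.    2.34  0.56 -1.21] m 0.5 wristz 0.229
mid 50 45 0 [-0.66  0.83  1.7   1.21  0.95  2.34] m 0.35 wristz 0.229
mid 50 45 1 [-0.66  0.83  1.7   1.21  0.95 -0.8 ] m 0.89 wristz 0.229
mid 50 90 0 [-0.61  0.98  1.27  0.68  1.51  2.26] m 0.43 wristz 0.229
mid 50 90 1 [-0.61  0.98  1.27  0.68  1.51 -0.88] m 1.21 wristz 0.229
mid 50 135 0 [-0.47  1.12  0.91  0.26  1.94  1.88] m 0.81 wristz 0.229
mid 50 135 1 [-0.47  1.12  0.91  0.26  1.94 -1.27] m 0.86 wristz 0.229
mid 60 -135 0 [-0.13  1.09  1.1  -0.77  1.71  0.86] m 0.36 wristz 0.192
mid 60 -135 1 [-0.13  1.09  1.1  -0.77  1.71 -2.28] m 0.36 wristz 0.192
mid 60 -45 0 [-0.21  0.82  2.    3.86  0.79  1.33] m 0.42 wristz 0.193
mid 60 -45 1 [-0.21  0.82  2.    3.86  0.7
[... 2429 characters left out ...]
2  1.66  0.63  1.57 -1.14] m 1.13 wristz 0.246
plate 60 135 0 [-0.61  0.91  1.41  0.16  1.86  1.71] m 0.98 wristz 0.246
plate 60 135 1 [-0.61  0.91  1.41  0.16  1.86 -1.44] m 1.07 wristz 0.246
place0 30 83 0 [0.21 0.62 2.21 1.33 0.51 2.22] m 0.45 wristz 0.271
place0 30 83 1 [ 0.21  0.62  2.21  1.33  0.51 -0.92] m 0.45 wristz 0.271
place0 30 -97 0 [ 0.64  0.73  1.8  -0.43  1.03  1.07] m 0.7 wristz 0.271
place0 30 -97 1 [ 0.64  0.73  1.8  -0.43  1.03 -2.07] m 0.62 wristz 0.271
place2 30 83 1 [ 0.1   0.76  1.72  0.83  0.72 -0.43] m 0.66 wristz 0.271
place2 30 -97 0 [ 0.45  0.89  1.37 -0.47  1.22  0.81] m 0.66 wristz 0.271
place2 30 -97 1 [ 0.45  0.89  1.37 -0.47  1.22 -2.33] m 0.36 wristz 0.271
```

```bash
cat > sim.py <<'E'
from ik import *
import json
def step(q,pos,Rt):
    f=lambda q:np.concatenate([(fk(q,P)[0]-pos)*5,(fk(q,P)[1].inv()*Rt).as_rotvec()])
    r=least_squares(f,q,max_nfev=50); return r.x,np.abs(r.fun).max()
def run(q,pos,Rt,segs,verbose=True):
    """segs: (n,[x,y,z,wx,wy,wz]) normalised per-row"""
    lim=np.array([2.22,2.22,2.79,3.14,3.14,3.14])*.7/12
    pos=np.array(pos,float)
    for n,c in segs:
        c=np.array(c,float); worst=0;mm=9;e=0;wz=9
        for i in range(n):
            pos=pos+c[:3]*.03; Rt=R.from_rotvec(c[3:]*.1)*Rt
            q2,er=step(q,pos,Rt); worst=max(worst,np.abs((q2-q)/lim).max()); q=q2; mm=min(mm,np.minimum(q-lo,hi-q).min()); e=max(e,er)
            wz=min(wz,(pos-Rt.apply([0,0,.2718]))[2])
        z=Rt.apply([0,0,1]); y=Rt.apply([0,1,0])
        if verbose: print(n,c.round(3),"->",pos.round(3),"G",(pos-.0188*z).round(3),"tilt",np.rad2deg(np.arccos(-z[2])).round(1),"az",np.rad2deg(np.arctan2(z[1],z[0])).round(1),"jaw",y.round(2),"q",q.round(2),"spd",worst.round(2),"marg",mm.round(2),"err",round(e,4),"wz",wz.round(3))
    return q,pos,Rt
def now():
    from cell import sense
    s=sense(); return np.array(s['joint_positions']),np.array(s['position']),R.from_quat(s['eef_rot'])
E
python3 - <<'E'
from sim import *
q,p,Rt=now()
z=Rt.apply([0,0,1]);y=Rt.apply([0,1,0]);print(p,z,y)
G=np.array([.676,-.2,.066]); T=toolR(np.pi/3,np.deg2rad(15),1); 
print("pick tcp",tcp(G,T),"standoff",tcp(G,T)-.11*T.apply([0,0,1]),"dir",T.apply([0,0,1]))
# undo tilt + yaw by 1.5 -> then tilt, yaw back
a=np.deg2rad(75); ax=np.array([np.sin(a),-np.cos(a)])
q,p,Rt=run(q,p,Rt,[(5,[0,0,0,1,0,0]),(16,[0,0,0,0,0,.97]),(11,[0,0,0,.952*ax[0],.952*ax[1],0]),(11,[0,0,0,0,0,-.952])])
print()
q,p,Rt=now()
a=np.deg2rad(15); ax=np.array([np.sin(a),-np.cos(a)])
run(q,p,Rt,[(5,[0,0,0,1,0,0]),(6,[0,0,0,0,0,.84]),(11,[0,0,0,.952*ax[0],.952*ax[1],0])])
E
```

```text
[ 0.49871707 -0.27140465  0.28167343] [-1.17762219e-04 -4.79526458e-01 -8.77527414e-01] [-0.23760175 -0.85238395  0.46581865]
pick tcp [ 0.69172651 -0.1957861   0.0566    ] standoff [ 0.59970971 -0.22044192  0.1116    ] dir [ 0.8365163   0.22414387 -0.5       ]
5 [0. 0. 0. 1. 0. 0.] -> [ 0.499 -0.271  0.282] G [ 0.499 -0.271  0.3  ] tilt 0.0 az -135.7 jaw [-0.24 -0.97  0.  ] q [-0.61  0.35  1.61 -0.    1.18  1.2 ] spd 0.74 marg 0.69 err 0.0 wz 0.532
16 [0.   0.   0.   0.   0.   0.97] -> [ 0.499 -0.271  0.282] G [ 0.499 -0.271  0.3  ] tilt 0.0 az -46.8 jaw [ 0.97 -0.26  0.  ] q [-0.61  0.35  1.61 -0.    1.18 -0.36] spd 0.53 marg 1.12 err 0.0 wz 0.553
11 [ 0.     0.     0.     0.92  -0.246  0.   ] -> [ 0.499 -0.271  0.282] G [ 0.495 -0.287  0.291] tilt 60.0 az 75.0 jaw [ 0.97 -0.26  0.  ] q [-0.95  0.61  1.53  0.75  1.76 -0.85] spd 0.51 marg 1.16 err 0.0 wz 0.418
11 [ 0.     0.     0.     0.     0.    -0.952] -> [ 0.499 -0.271  0.282] G [ 0.483 -0.276  0.291] tilt 60.0 az 15.0 jaw [ 0.26 -0.97  0.  ] q [-1.04  0.32  2.1   1.38  1.02 -0.72] spd 0.44 marg 0.69 err 0.0 wz 0.418

5 [0. 0. 0. 1. 0. 0.] -> [ 0.499 -0.271  0.282] G [ 0.499 -0.271  0.3  ] tilt 0.0 az -135.7 jaw [-0.24 -0.97  0.  ] q [-0.61  0.35  1.61 -0.    1.18  1.2 ] spd 0.74 marg 0.69 err 0.0 wz 0.532
6 [0.   0.   0.   0.   0.   0.84] -> [ 0.499 -0.271  0.282] G [ 0.499 -0.271  0.3  ] tilt 0.0 az -106.8 jaw [ 0.26 -0.97  0.  ] q [-0.61  0.35  1.61 -0.    1.18  0.69] spd 0.46 marg 1.12 err 0.0 wz 0.553
11 [ 0.     0.     0.     0.246 -0.92   0.   ] -> [ 0.499 -0.271  0.282] G [ 0.483 -0.276  0.291] tilt 60.0 az 15.0 jaw [ 0.26 -0.97  0.  ] q [-1.04  0.32  2.1   1.38  1.02 -0.72] spd 0.87 marg 0.69 err 0.0 wz 0.418
```

carry_out([
  {"x": 0, "y": 0, "z": 0, "wx": 1, "wy": 0, "wz": 0, "gripper": -1},
  {"x": 0, "y": 0, "z": 0, "wx": 1, "wy": 0, "wz": 0, "gripper": -1},
  {"x": 0, "y": 0, "z": 0, "wx": 1, "wy": 0, "wz": 0, "gripper": -1},
  {"x": 0, "y": 0, "z": 0, "wx": 1, "wy": 0, "wz": 0, "gripper": -1},
  {"x": 0, "y": 0, "z": 0, "wx": 1, "wy": 0, "wz": 0, "gripper": -1},
  {"x": 0, "y": 0, "z": 0, "wx": 0, "wy": 0, "wz": 0.84, "gripper": -1},
  {"x": 0, "y": 0, "z": 0, "wx": 0, "wy": 0, "wz": 0.84, "gripper": -1},
  {"x": 0, "y": 0, "z": 0, "wx": 0, "wy": 0, "wz": 0.84, "gripper": -1},
])

```text
time: 5.73
position: [0.4989, -0.2714, 0.2813]
eef_rot: [1.0, 0.009, 0.0, -0.0]
ft_force: [0.1, -0.1, -0.7]
width: 0.0951
```

carry_out([
  {"x": 0, "y": 0, "z": 0, "wx": 0, "wy": 0, "wz": 0.84, "gripper": -1},
  {"x": 0, "y": 0, "z": 0, "wx": 0, "wy": 0, "wz": 0.84, "gripper": -1},
  {"x": 0, "y": 0, "z": 0, "wx": 0, "wy": 0, "wz": 0.84, "gripper": -1},
  {"x": 0, "y": 0, "z": 0, "wx": 0.25, "wy": -0.92, "wz": 0, "gripper": -1},
  {"x": 0, "y": 0, "z": 0, "wx": 0.25, "wy": -0.92, "wz": 0, "gripper": -1},
  {"x": 0, "y": 0, "z": 0, "wx": 0.25, "wy": -0.92, "wz": 0, "gripper": -1},
  {"x": 0, "y": 0, "z": 0, "wx": 0.25, "wy": -0.92, "wz": 0, "gripper": -1},
  {"x": 0, "y": 0, "z": 0, "wx": 0.25, "wy": -0.92, "wz": 0, "gripper": -1},
])

```text
time: 6.4
position: [0.4993, -0.2712, 0.2821]
eef_rot: [0.962, 0.129, 0.237, -0.03]
ft_force: [-0.1, -0.4, 0.3]
width: 0.095
```

carry_out([
  {"x": 0, "y": 0, "z": 0, "wx": 0.25, "wy": -0.92, "wz": 0, "gripper": -1},
  {"x": 0, "y": 0, "z": 0, "wx": 0.25, "wy": -0.92, "wz": 0, "gripper": -1},
  {"x": 0, "y": 0, "z": 0, "wx": 0.25, "wy": -0.92, "wz": 0, "gripper": -1},
  {"x": 0, "y": 0, "z": 0, "wx": 0.25, "wy": -0.92, "wz": 0, "gripper": -1},
  {"x": 0, "y": 0, "z": 0, "wx": 0.25, "wy": -0.92, "wz": 0, "gripper": -1},
  {"x": 0, "y": 0, "z": 0, "wx": 0.25, "wy": -0.92, "wz": 0, "gripper": -1},
  {"x": 0, "y": 0, "z": 0, "wx": 0, "wy": 0, "wz": 0, "gripper": -1},
  {"x": 0, "y": 0, "z": 0, "wx": 0, "wy": 0, "wz": 0, "gripper": -1},
])

```text
time: 7.07
position: [0.4988, -0.2716, 0.2805]
eef_rot: [0.859, 0.114, 0.495, -0.066]
ft_force: [-0.2, -0.1, -0.1]
width: 0.0955
```

```bash
cat > st.py <<'E'
from sim import *
def st():
    q,p,Rt=now(); z=Rt.apply([0,0,1]);y=Rt.apply([0,1,0])
    print("tcp",p.round(4),"G",(p-.0188*z).round(4),"tilt",np.rad2deg(np.arccos(-z[2])).round(2),"az",np.rad2deg(np.arctan2(z[1],z[0])).round(2),"jaw",y.round(3),"q",q.round(2))
    return q,p,Rt
def to(p,tgt,n): print("rows",n,((np.array(tgt)-p)/.03/n).round(3))
E
python3 - <<'E'
from st import *
q,p,Rt=st()
G=np.array([.676,-.2,.066]); z=Rt.apply([0,0,1]); T=tcp(G,Rt)
print(T); to(p,T-.11*z,6); to(T-.11*z,T,8)
d=np.array(T-.11*z-p)/.03/6
run(q,p,Rt,[(6,[*d,0,0,0]),(8,[*(.11*z/.03/8),0,0,0])])
E
```

```text
tcp [ 0.4988 -0.2716  0.2805] G [ 0.4831 -0.2759  0.2899] tilt 59.96 az 15.2 jaw [ 0.262 -0.965 -0.001] q [-1.04  0.32  2.1   1.38  1.02 -0.72]
[ 0.69170592 -0.19573348  0.05658933]
rows 6 [ 0.561  0.283 -0.938]
rows 8 [ 0.383  0.104 -0.229]
6 [ 0.561  0.283 -0.938  0.     0.     0.   ] -> [ 0.6   -0.221  0.112] G [ 0.584 -0.225  0.121] tilt 60.0 az 15.2 jaw [ 0.26 -0.97 -0.  ] q [-0.79  0.69  2.13  1.88  0.91 -1.21] spd 0.49 marg 0.65 err 0.0 wz 0.248
8 [ 0.383  0.104 -0.229  0.     0.     0.   ] -> [ 0.692 -0.196  0.057] G [ 0.676 -0.2    0.066] tilt 60.0 az 15.2 jaw [ 0.26 -0.97 -0.  ] q [-0.63  0.83  1.98  2.04  0.86 -1.22] spd 0.17 marg 0.68 err 0.0 wz 0.193
```

carry_out([
  {"x": 0.56, "y": 0.28, "z": -0.94, "wx": 0, "wy": 0, "wz": 0, "gripper": -1},
  {"x": 0.56, "y": 0.28, "z": -0.94, "wx": 0, "wy": 0, "wz": 0, "gripper": -1},
  {"x": 0.56, "y": 0.28, "z": -0.94, "wx": 0, "wy": 0, "wz": 0, "gripper": -1},
  {"x": 0.56, "y": 0.28, "z": -0.94, "wx": 0, "wy": 0, "wz": 0, "gripper": -1},
  {"x": 0.56, "y": 0.28, "z": -0.94, "wx": 0, "wy": 0, "wz": 0, "gripper": -1},
  {"x": 0.56, "y": 0.28, "z": -0.94, "wx": 0, "wy": 0, "wz": 0, "gripper": -1},
  {"x": 0, "y": 0, "z": 0, "wx": 0, "wy": 0, "wz": 0, "gripper": -1},
  {"x": 0, "y": 0, "z": 0, "wx": 0, "wy": 0, "wz": 0, "gripper": -1},
])

```text
time: 7.73
position: [0.6009, -0.2193, 0.1111]
eef_rot: [0.858, 0.116, 0.496, -0.068]
ft_force: [0.2, -0.0, 1.0]
width: 0.0951
```

Run:
```python
from st import *
from h import *
st()
im=snapshot("side"); cv2.imwrite("pics/side5.png",im[:,:,::-1])
im=snapshot("wrist"); cv2.imwrite("pics/wrist5.png",im[:,:,::-1])
C=cam("wrist")
for z in(0,.126,.15): print(proj(C,[.676,-.2,z]))
```

```text
tcp [ 0.6009 -0.2193  0.1111] G [ 0.5852 -0.2237  0.1205] tilt 60.02 az 15.48 jaw [ 0.266 -0.964 -0.001] q [-0.79  0.69  2.13  1.88  0.92 -1.21]
[278.72622171 257.00949022]
[278.75369395 156.30429051]
[278.76147565 127.7788764 ]
```

View pics/side5.png

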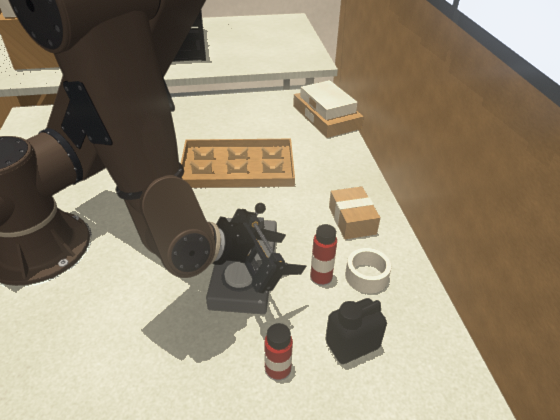

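View pics/wrist5.png

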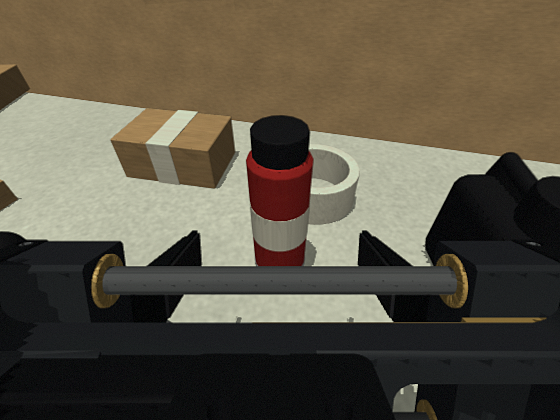

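carry_out([
  {"x": 0.38, "y": 0.1, "z": -0.23, "wx": 0, "wy": 0, "wz": 0, "gripper": -1},
  {"x": 0.38, "y": 0.1, "z": -0.23, "wx": 0, "wy": 0, "wz": 0, "gripper": -1},
  {"x": 0.38, "y": 0.1, "z": -0.23, "wx": 0, "wy": 0, "wz": 0, "gripper": -1},
  {"x": 0.38, "y": 0.1, "z": -0.23, "wx": 0, "wy": 0, "wz": 0, "gripper": -1},
  {"x": 0.38, "y": 0.1, "z": -0.23, "wx": 0, "wy": 0, "wz": 0, "gripper": -1},
  {"x": 0.38, "y": 0.1, "z": -0.23, "wx": 0, "wy": 0, "wz": 0, "gripper": -1},
  {"x": 0.38, "y": 0.1, "z": -0.23, "wx": 0, "wy": 0, "wz": 0, "gripper": -1},
  {"x": 0.38, "y": 0.1, "z": -0.22, "wx": 0, "wy": 0, "wz": 0, "gripper": -1},
])

```text
time: 8.5
position: [0.6923, -0.1962, 0.0554]
eef_rot: [0.858, 0.115, 0.496, -0.066]
ft_force: [1.0, -0.4, 0.2]
width: 0.0951
```

carry_out([
  {"x": 0, "y": 0, "z": 0, "wx": 0, "wy": 0, "wz": 0, "gripper": 1},
  {"x": 0, "y": 0, "z": 0, "wx": 0, "wy": 0, "wz": 0, "gripper": 1},
  {"x": 0, "y": 0, "z": 0, "wx": 0, "wy": 0, "wz": 0, "gripper": 1},
  {"x": 0, "y": 0, "z": 0, "wx": 0, "wy": 0, "wz": 0, "gripper": 1},
  {"x": 0, "y": 0, "z": 0, "wx": 0, "wy": 0, "wz": 0, "gripper": 1},
  {"x": 0, "y": 0, "z": 0, "wx": 0, "wy": 0, "wz": 0, "gripper": 1},
  {"x": 0, "y": 0, "z": 0, "wx": 0, "wy": 0, "wz": 0, "gripper": 1},
  {"x": 0, "y": 0, "z": 0, "wx": 0, "wy": 0, "wz": 0, "gripper": 1},
], grip_force=55)

```text
time: 9.17
position: [0.691, -0.1969, 0.0568]
eef_rot: [0.858, 0.115, 0.496, -0.066]
ft_force: [-0.2, 0.2, 2.2]
width: 0.0511
```

Run:
```python
from st import *
from h import *
q,p,Rt=st()
im=snapshot("wrist"); cv2.imwrite("pics/wrist6.png",im[:,:,::-1])
# plan: lift .09 ; move G to above plate with az->83 
G=p-.0188*Rt.apply([0,0,1])
yaw=np.deg2rad(83-15.3)
Rt2=R.from_rotvec([0,0,yaw])*Rt
tgt=tcp([.4867,-.2113,.066+.06+.03],Rt2)
lift=p+[0,0,.1]
print("tgt",tgt); n=12; c=(tgt-lift)/.03/n; print(c.round(3),yaw/n/.1)
run(q,p,Rt,[(4,[0,0,.1/.03/4,0,0,0]),(n,[*c,0,0,yaw/n/.1])])
```

```text
tcp [ 0.691  -0.1969  0.0568] G [ 0.6753 -0.2012  0.0661] tilt 60.11 az 15.19 jaw [ 0.262 -0.965  0.001] q [-0.63  0.83  1.98  2.04  0.86 -1.22]
tgt [ 0.48871776 -0.1951265   0.14663056]
[-0.562  0.005 -0.028] 0.9846565863334675
4 [0.    0.    0.833 0.    0.    0.   ] -> [ 0.691 -0.197  0.157] G [ 0.675 -0.201  0.166] tilt 60.1 az 15.2 jaw [ 0.26 -0.96  0.  ] q [-0.63  0.64  1.96  1.86  0.79 -0.97] spd 0.39 marg 0.73 err 0.0 wz 0.217
12 [-0.562  0.005 -0.028  0.     0.     0.985] -> [ 0.489 -0.195  0.147] G [ 0.487 -0.211  0.156] tilt 60.1 az 82.9 jaw [ 0.99 -0.12  0.  ] q [-0.86  0.75  1.71  0.7   1.55 -1.08] spd 0.76 marg 0.8 err 0.0 wz 0.282
```

View pics/wrist6.png

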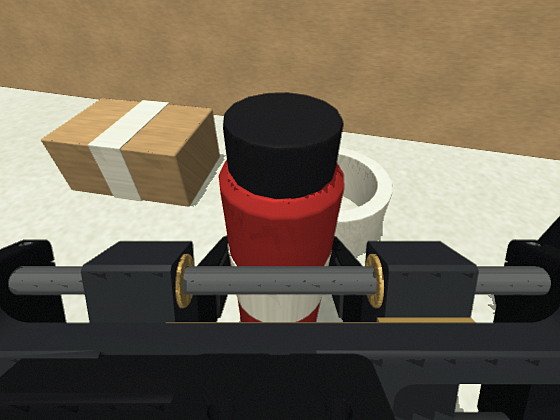

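carry_out([
  {"x": 0, "y": 0, "z": 0.4, "wx": 0, "wy": 0, "wz": 0, "gripper": 1},
  {"x": 0, "y": 0, "z": 0.8, "wx": 0, "wy": 0, "wz": 0, "gripper": 1},
  {"x": 0, "y": 0, "z": 0.8, "wx": 0, "wy": 0, "wz": 0, "gripper": 1},
  {"x": 0, "y": 0, "z": 0.8, "wx": 0, "wy": 0, "wz": 0, "gripper": 1},
  {"x": 0, "y": 0, "z": 0.5, "wx": 0, "wy": 0, "wz": 0, "gripper": 1},
  {"x": -0.28, "y": 0, "z": 0, "wx": 0, "wy": 0, "wz": 0.5, "gripper": 1},
  {"x": -0.56, "y": 0, "z": 0, "wx": 0, "wy": 0, "wz": 0.98, "gripper": 1},
  {"x": -0.56, "y": 0, "z": 0, "wx": 0, "wy": 0, "wz": 0.98, "gripper": 1},
])

```text
time: 9.88
position: [0.6479, -0.1959, 0.1555]
eef_rot: [0.837, 0.221, 0.483, -0.128]
ft_force: [0.8, 0.2, -3.1]
width: 0.0513
```

carry_out([
  {"x": -0.56, "y": 0, "z": 0, "wx": 0, "wy": 0, "wz": 0.98, "gripper": 1},
  {"x": -0.56, "y": 0, "z": 0, "wx": 0, "wy": 0, "wz": 0.98, "gripper": 1},
  {"x": -0.56, "y": 0, "z": 0, "wx": 0, "wy": 0, "wz": 0.98, "gripper": 1},
  {"x": -0.56, "y": 0, "z": 0, "wx": 0, "wy": 0, "wz": 0.98, "gripper": 1},
  {"x": -0.56, "y": 0, "z": 0, "wx": 0, "wy": 0, "wz": 0.98, "gripper": 1},
  {"x": -0.56, "y": 0, "z": 0, "wx": 0, "wy": 0, "wz": 0.98, "gripper": 1},
  {"x": -0.56, "y": 0, "z": 0, "wx": 0, "wy": 0, "wz": 0.98, "gripper": 1},
  {"x": -0.56, "y": 0, "z": 0, "wx": 0, "wy": 0, "wz": 0.98, "gripper": 1},
])

```text
time: 10.55
position: [0.5136, -0.1974, 0.1551]
eef_rot: [0.689, 0.524, 0.398, -0.303]
ft_force: [0.5, 0.2, -3.4]
width: 0.051
```

carry_out([
  {"x": -0.56, "y": 0, "z": 0, "wx": 0, "wy": 0, "wz": 0.98, "gripper": 1},
  {"x": -0.28, "y": 0, "z": 0, "wx": 0, "wy": 0, "wz": 0.5, "gripper": 1},
  {"x": 0, "y": 0, "z": 0, "wx": 0, "wy": 0, "wz": 0, "gripper": 1},
  {"x": 0, "y": 0, "z": 0, "wx": 0, "wy": 0, "wz": 0, "gripper": 1},
  {"x": 0, "y": 0, "z": 0, "wx": 0, "wy": 0, "wz": 0, "gripper": 1},
  {"x": 0, "y": 0, "z": 0, "wx": 0, "wy": 0, "wz": 0, "gripper": 1},
  {"x": 0, "y": 0, "z": 0, "wx": 0, "wy": 0, "wz": 0, "gripper": 1},
  {"x": 0, "y": 0, "z": 0, "wx": 0, "wy": 0, "wz": 0, "gripper": 1},
])

```text
time: 11.22
position: [0.4896, -0.1968, 0.1555]
eef_rot: [0.65, 0.572, 0.376, -0.33]
ft_force: [-0.3, -0.1, -2.4]
width: 0.0516
```

Run:
```python
from st import *
from h import *
q,p,Rt=st()
for n in("side","top","wrist"):
    im=snapshot(n); cv2.imwrite(f"pics/{n}7.png",im[:,:,::-1])
T=cam("top");S=cam("side"); G=p-.0188*Rt.apply([0,0,1])
for z in(-.066,.084): print(proj(T,G+[0,0,z]),proj(S,G+[0,0,z]))
```

```text
tcp [ 0.4896 -0.1968  0.1555] G [ 0.4875 -0.2129  0.1649] tilt 60.08 az 82.66 jaw [ 0.992 -0.128  0.   ] q [-0.86  0.73  1.7   0.7   1.56 -1.07]
[348.65051097 260.48047726] [239.15726347 260.32674015]
[356.92699321 260.76940578] [235.81165376 207.03379002]
```

View pics/side7.png

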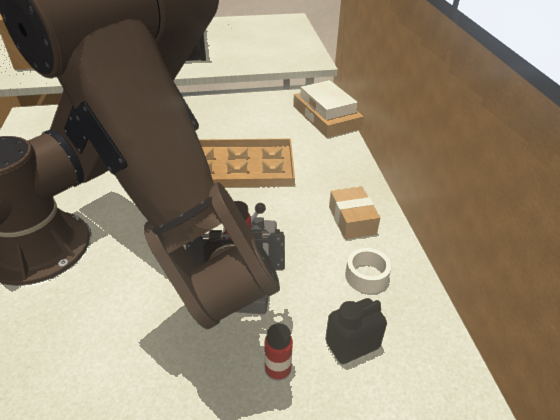

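View pics/top7.png

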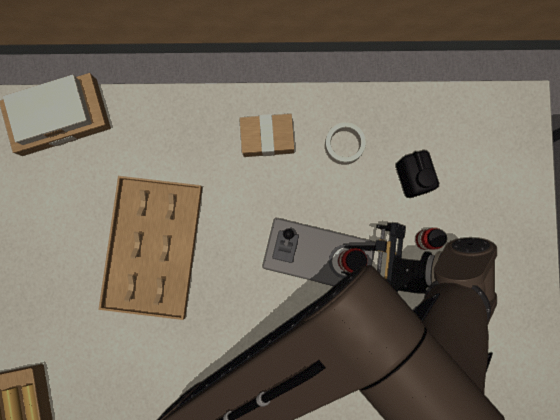

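View pics/wrist7.png

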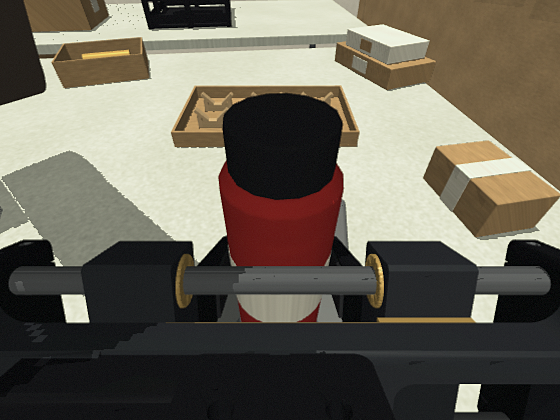

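carry_out([
  {"x": -0.03, "y": 0.05, "z": -0.4, "wx": 0, "wy": 0, "wz": 0, "gripper": 1},
  {"x": 0, "y": 0, "z": -0.4, "wx": 0, "wy": 0, "wz": 0, "gripper": 1},
  {"x": 0, "y": 0, "z": -0.3, "wx": 0, "wy": 0, "wz": 0, "gripper": 1},
  {"x": 0, "y": 0, "z": -0.2, "wx": 0, "wy": 0, "wz": 0, "gripper": 1},
  {"x": 0, "y": 0, "z": -0.1, "wx": 0, "wy": 0, "wz": 0, "gripper": 1},
  {"x": 0, "y": 0, "z": -0.1, "wx": 0, "wy": 0, "wz": 0, "gripper": 1},
  {"x": 0, "y": 0, "z": -0.1, "wx": 0, "wy": 0, "wz": 0, "gripper": 1},
  {"x": 0, "y": 0, "z": 0, "wx": 0, "wy": 0, "wz": 0, "gripper": 1},
], grip_force=60)

```text
time: 12.03
position: [0.4883, -0.1949, 0.108]
eef_rot: [0.649, 0.572, 0.377, -0.332]
ft_force: [-3.9, -1.0, 9.8]
width: 0.0512
```

carry_out([
  {"x": 0, "y": 0, "z": -0.1, "wx": 0, "wy": 0, "wz": 0, "gripper": 1},
  {"x": 0, "y": 0, "z": -0.1, "wx": 0, "wy": 0, "wz": 0, "gripper": 1},
  {"x": 0, "y": 0, "z": 0, "wx": 0, "wy": 0, "wz": 0, "gripper": 1},
  {"x": 0, "y": 0, "z": 0, "wx": 0, "wy": 0, "wz": 0, "gripper": 1},
  {"x": 0, "y": 0, "z": 0, "wx": 0, "wy": 0, "wz": 0, "gripper": 1},
  {"x": 0, "y": 0, "z": 0, "wx": 0, "wy": 0, "wz": 0, "gripper": 1},
  {"x": 0, "y": 0, "z": 0, "wx": 0, "wy": 0, "wz": 0, "gripper": 1},
  {"x": 0, "y": 0, "z": 0, "wx": 0, "wy": 0, "wz": 0, "gripper": 1},
])

```text
time: 12.7
position: [0.4877, -0.1948, 0.1061]
eef_rot: [0.648, 0.571, 0.378, -0.333]
ft_force: [-13.1, -4.7, 38.9]
width: 0.0513
```

Run:
```python
from st import *
from h import *
q,p,Rt=st(); print(sense()['ft_force'])
im=snapshot("wrist"); cv2.imwrite("pics/wrist8.png",im[:,:,::-1])
im=snapshot("top"); cv2.imwrite("pics/top8.png",cv2.resize(im[200:300,280:420,::-1],None,fx=5,fy=5,interpolation=2))
```

```text
tcp [ 0.4877 -0.1948  0.1061] G [ 0.4856 -0.211   0.1153] tilt 60.5 az 82.76 jaw [ 0.992 -0.125  0.001] q [-0.86  0.81  1.72  0.71  1.5  -1.13]
[-13.0927703   -4.65687154  38.85090808]
```

View pics/wrist8.png

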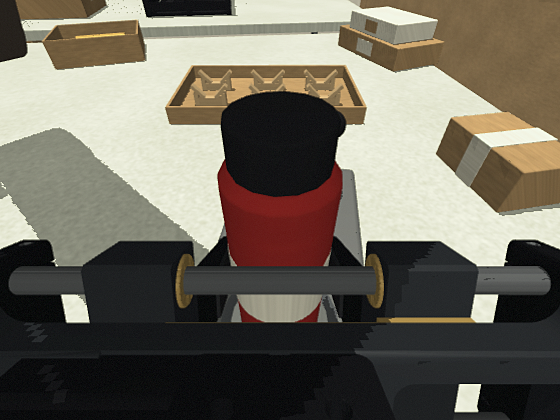

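View pics/top8.png

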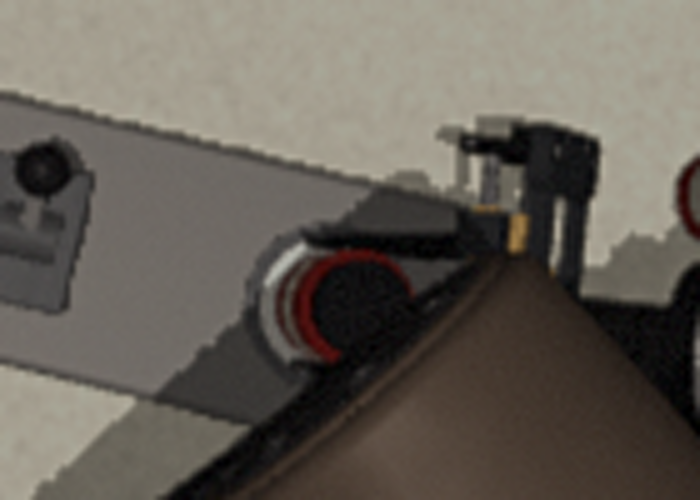

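carry_out([
  {"x": 0, "y": 0, "z": 0.03, "wx": 0, "wy": 0, "wz": 0, "gripper": 1},
  {"x": 0, "y": 0, "z": 0, "wx": 0, "wy": 0, "wz": 0, "gripper": 1},
  {"x": 0, "y": 0, "z": 0, "wx": 0, "wy": 0, "wz": 0, "gripper": 1},
  {"x": 0, "y": 0, "z": 0, "wx": 0, "wy": 0, "wz": 0, "gripper": 1},
  {"x": 0, "y": 0, "z": 0, "wx": 0, "wy": 0, "wz": 0, "gripper": 1},
  {"x": 0, "y": 0, "z": 0, "wx": 0, "wy": 0, "wz": 0, "gripper": 1},
  {"x": 0, "y": 0, "z": 0, "wx": 0, "wy": 0, "wz": 0, "gripper": 1},
  {"x": 0, "y": 0, "z": 0, "wx": 0, "wy": 0, "wz": 0, "gripper": 1},
])

```text
time: 13.47
position: [0.4877, -0.1948, 0.1061]
eef_rot: [0.648, 0.572, 0.378, -0.333]
ft_force: [-12.7, -4.8, 32.4]
width: 0.0507
```

carry_out([
  {"x": 0, "y": 0, "z": 0, "wx": 0, "wy": 0, "wz": 0, "gripper": 1},
  {"x": 0, "y": 0, "z": 0, "wx": 0, "wy": 0, "wz": 0, "gripper": 1},
  {"x": 0, "y": 0, "z": 0, "wx": 0, "wy": 0, "wz": 0, "gripper": 1},
  {"x": 0, "y": 0, "z": 0, "wx": 0, "wy": 0, "wz": 0, "gripper": 1},
  {"x": 0, "y": 0, "z": 0, "wx": 0, "wy": 0, "wz": 0, "gripper": 1},
  {"x": 0, "y": 0, "z": 0, "wx": 0, "wy": 0, "wz": 0, "gripper": 1},
  {"x": 0, "y": 0, "z": 0, "wx": 0, "wy": 0, "wz": 0, "gripper": 1},
  {"x": 0, "y": 0, "z": 0, "wx": 0, "wy": 0, "wz": 0, "gripper": 1},
])

```text
time: 14.13
position: [0.4877, -0.1948, 0.1061]
eef_rot: [0.648, 0.572, 0.378, -0.333]
ft_force: [-11.6, -4.2, 32.5]
width: 0.0511
```

carry_out([
  {"x": 0, "y": 0, "z": 0, "wx": 0, "wy": 0, "wz": 0, "gripper": 1},
  {"x": 0, "y": 0, "z": 0, "wx": 0, "wy": 0, "wz": 0, "gripper": 1},
  {"x": 0, "y": 0, "z": 0, "wx": 0, "wy": 0, "wz": 0, "gripper": 1},
  {"x": 0, "y": 0, "z": 0, "wx": 0, "wy": 0, "wz": 0, "gripper": 1},
  {"x": 0, "y": 0, "z": 0, "wx": 0, "wy": 0, "wz": 0, "gripper": 1},
  {"x": 0, "y": 0, "z": 0, "wx": 0, "wy": 0, "wz": 0, "gripper": 1},
  {"x": 0, "y": 0, "z": 0, "wx": 0, "wy": 0, "wz": 0, "gripper": 1},
  {"x": 0, "y": 0, "z": 0, "wx": 0, "wy": 0, "wz": 0, "gripper": 1},
])

```text
time: 14.8
position: [0.4877, -0.1948, 0.1061]
eef_rot: [0.648, 0.572, 0.378, -0.333]
ft_force: [-12.4, -3.6, 32.4]
width: 0.0511
```

carry_out([
  {"x": 0, "y": 0, "z": 0, "wx": 0, "wy": 0, "wz": 0, "gripper": 1},
  {"x": 0, "y": 0, "z": 0, "wx": 0, "wy": 0, "wz": 0, "gripper": 1},
  {"x": 0, "y": 0, "z": 0, "wx": 0, "wy": 0, "wz": 0, "gripper": 1},
  {"x": 0, "y": 0, "z": 0, "wx": 0, "wy": 0, "wz": 0, "gripper": 1},
  {"x": 0, "y": 0, "z": 0, "wx": 0, "wy": 0, "wz": 0, "gripper": 1},
  {"x": 0, "y": 0, "z": 0, "wx": 0, "wy": 0, "wz": 0, "gripper": 1},
  {"x": 0, "y": 0, "z": 0, "wx": 0, "wy": 0, "wz": 0, "gripper": 1},
  {"x": 0, "y": 0, "z": 0, "wx": 0, "wy": 0, "wz": 0, "gripper": 1},
])

```text
time: 15.47
position: [0.4877, -0.1948, 0.1061]
eef_rot: [0.648, 0.572, 0.378, -0.333]
ft_force: [-11.8, -3.2, 31.9]
width: 0.0514
```

carry_out([
  {"x": 0, "y": 0, "z": 0, "wx": 0, "wy": 0, "wz": 0, "gripper": 1},
  {"x": 0, "y": 0, "z": 0.2, "wx": 0, "wy": 0, "wz": 0, "gripper": 1},
  {"x": 0, "y": 0, "z": 0.4, "wx": 0, "wy": 0, "wz": 0, "gripper": 1},
  {"x": 0, "y": 0, "z": 0.8, "wx": 0, "wy": 0, "wz": 0, "gripper": 1},
  {"x": 0, "y": 0, "z": 1, "wx": 0, "wy": 0, "wz": 0, "gripper": 1},
  {"x": 0, "y": 0, "z": 1, "wx": 0, "wy": 0, "wz": 0, "gripper": 1},
  {"x": 0, "y": 0, "z": 0.5, "wx": 0, "wy": 0, "wz": 0, "gripper": 1},
  {"x": 0, "y": 0, "z": 0, "wx": 0, "wy": 0, "wz": 0, "gripper": 1},
])

```text
time: 16.13
position: [0.4892, -0.1958, 0.2218]
eef_rot: [0.65, 0.573, 0.376, -0.328]
ft_force: [-0.3, 0.5, -2.7]
width: 0.0511
```

Run:
```python
from st import *
from h import *
q,p,Rt=st(); print(sense()['ft_force'])
im=snapshot("wrist"); cv2.imwrite("pics/wrist9.png",im[:,:,::-1])
im=snapshot("top"); cv2.imwrite("pics/top9.png",im[:,:,::-1])
```

```text
tcp [ 0.4892 -0.1958  0.2218] G [ 0.4871 -0.2119  0.2312] tilt 59.89 az 82.55 jaw [ 0.992 -0.127  0.005] q [-0.86  0.64  1.67  0.71  1.66 -0.99]
[-0.3421968   0.47118071 -2.68832862]
```

View pics/wrist9.png

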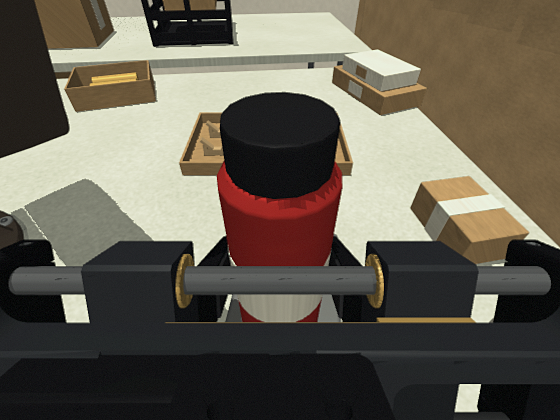

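View pics/top9.png

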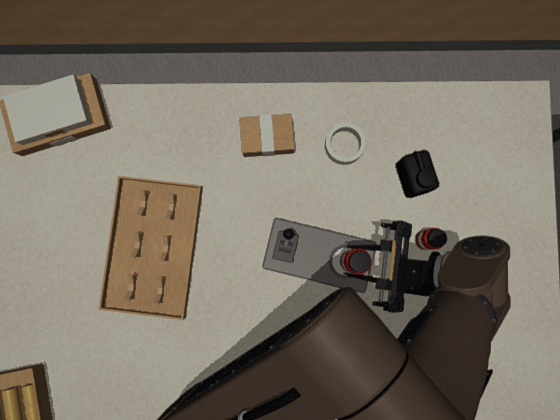

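Run:
```python
from h import *
T=cam("top"); im=cv2.imread("pics/top9.png")
c=np.array([.5234,.2700]); a=np.deg2rad(-7.0); X=np.array([np.cos(a),np.sin(a)]);Y=np.array([-X[1],X[0]])
z=cv2.resize(im[165:330,85:215],None,fx=4,fy=4,interpolation=cv2.INTER_CUBIC)
def pt(p,col):
    u=(proj(T,p)-[85,165]+.5)*4; cv2.circle(z,tuple(int(round(v)) for v in u),2,col,-1)
for i in(-1,0,1):
    for j in(-42,-30,30,42):
        for k in(-33,33):
            p=c+X*(.105*i+k/1000)+Y*j/1000; pt([*p,.042],(0,0,255))
    for j in(-36,36):pt([*(c+X*.105*i+Y*j/1000),.013],(255,0,0))
for sx in(-1,1):
    for sy in(-1,1): pt([*(c+X*sx*.1675+Y*sy*.105),.03],(0,255,0))
cv2.imwrite("pics/trayz9.png",z)
```

```text
(no output)
```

View pics/trayz9.png

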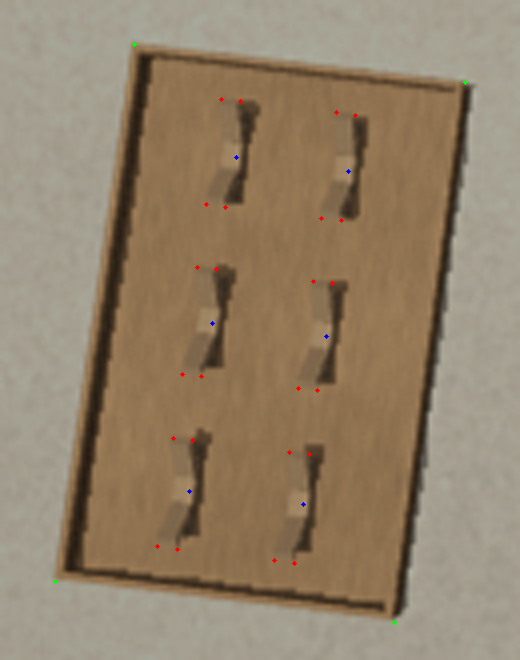

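Run:
```python
from st import *
q,p,Rt=st()
az=np.deg2rad(83); ax=np.array([-np.sin(az),np.cos(az),0])
dyaw=np.deg2rad(83-82.55)
Rf=R.from_rotvec(ax*np.deg2rad(89.9))*R.from_rotvec([0,0,dyaw])*Rt
G=np.array([.629,.259,.16]); t=tcp(G,Rf)
n=18; c=(t-p)/.03/n; w=ax*np.deg2rad(89.9)/n/.1
print(n,c.round(3),w.round(3),"final tcp at .052",tcp([.629,.259,.052],Rf))
q,p,Rt=run(q,p,Rt,[(n,[*c,*w])]+[(4,[0,0,-.9,0,0,0])])
```

```text
tcp [ 0.4885 -0.1952  0.2186] G [ 0.4865 -0.2114  0.228 ] tilt 60.04 az 82.68 jaw [ 0.992 -0.127  0.001] q [-0.86  0.64  1.67  0.71  1.65 -0.99]
18 [ 0.258  0.824 -0.139] [-0.865  0.106  0.   ] final tcp at .052 [0.62782183 0.2497148  0.03569549]
18 [ 0.258  0.824 -0.139 -0.865  0.106  0.   ] -> [0.628 0.25  0.144] G [0.629 0.259 0.16 ] tilt 29.9 az -96.4 jaw [ 0.99 -0.12  0.01] q [ 0.45  0.77  1.31 -0.44  1.38  0.73] spd 0.84 marg 0.69 err 0.0 wz 0.37
4 [ 0.   0.  -0.9  0.   0.   0. ] -> [0.628 0.25  0.036] G [0.629 0.259 0.052] tilt 29.9 az -96.4 jaw [ 0.99 -0.12  0.01] q [ 0.45  0.89  1.37 -0.47  1.22  0.81] spd 0.25 marg 0.66 err 0.0 wz 0.271
```

carry_out([
  {"x": 0.26, "y": 0.82, "z": 0.1, "wx": -0.87, "wy": 0.11, "wz": 0, "gripper": 1},
  {"x": 0.26, "y": 0.82, "z": 0.1, "wx": -0.87, "wy": 0.11, "wz": 0, "gripper": 1},
  {"x": 0.26, "y": 0.82, "z": 0, "wx": -0.87, "wy": 0.11, "wz": 0, "gripper": 1},
  {"x": 0.26, "y": 0.82, "z": 0, "wx": -0.87, "wy": 0.11, "wz": 0, "gripper": 1},
  {"x": 0.26, "y": 0.82, "z": 0, "wx": -0.87, "wy": 0.11, "wz": 0, "gripper": 1},
  {"x": 0.26, "y": 0.82, "z": 0, "wx": -0.87, "wy": 0.11, "wz": 0, "gripper": 1},
  {"x": 0.26, "y": 0.82, "z": 0, "wx": -0.87, "wy": 0.11, "wz": 0, "gripper": 1},
  {"x": 0.26, "y": 0.82, "z": 0, "wx": -0.87, "wy": 0.11, "wz": 0, "gripper": 1},
])

```text
time: 16.9
position: [0.551, 0.0026, 0.2237]
eef_rot: [0.739, 0.651, 0.128, -0.113]
ft_force: [-0.3, 0.3, -2.4]
width: 0.0514
```

carry_out([
  {"x": 0.26, "y": 0.82, "z": 0, "wx": -0.87, "wy": 0.11, "wz": 0, "gripper": 1},
  {"x": 0.26, "y": 0.82, "z": 0, "wx": -0.87, "wy": 0.11, "wz": 0, "gripper": 1},
  {"x": 0.26, "y": 0.82, "z": -0.3, "wx": -0.87, "wy": 0.11, "wz": 0, "gripper": 1},
  {"x": 0.26, "y": 0.82, "z": -0.3, "wx": -0.87, "wy": 0.11, "wz": 0, "gripper": 1},
  {"x": 0.26, "y": 0.82, "z": -0.3, "wx": -0.87, "wy": 0.11, "wz": 0, "gripper": 1},
  {"x": 0.26, "y": 0.82, "z": -0.3, "wx": -0.87, "wy": 0.11, "wz": 0, "gripper": 1},
  {"x": 0.26, "y": 0.82, "z": -0.3, "wx": -0.87, "wy": 0.11, "wz": 0, "gripper": 1},
  {"x": 0.26, "y": 0.82, "z": -0.3, "wx": -0.87, "wy": 0.11, "wz": 0, "gripper": 1},
])

```text
time: 17.57
position: [0.6131, 0.1997, 0.1687]
eef_rot: [0.738, 0.651, -0.134, 0.118]
ft_force: [0.1, 0.5, -2.9]
width: 0.0515
```

carry_out([
  {"x": 0.26, "y": 0.82, "z": -0.3, "wx": -0.87, "wy": 0.11, "wz": 0, "gripper": 1},
  {"x": 0.26, "y": 0.82, "z": -0.3, "wx": -0.87, "wy": 0.11, "wz": 0, "gripper": 1},
  {"x": 0, "y": 0, "z": 0, "wx": 0, "wy": 0, "wz": 0, "gripper": 1},
  {"x": 0, "y": 0, "z": 0, "wx": 0, "wy": 0, "wz": 0, "gripper": 1},
  {"x": 0, "y": 0, "z": 0, "wx": 0, "wy": 0, "wz": 0, "gripper": 1},
  {"x": 0, "y": 0, "z": 0, "wx": 0, "wy": 0, "wz": 0, "gripper": 1},
  {"x": 0, "y": 0, "z": 0, "wx": 0, "wy": 0, "wz": 0, "gripper": 1},
  {"x": 0, "y": 0, "z": 0, "wx": 0, "wy": 0, "wz": 0, "gripper": 1},
])

```text
time: 18.23
position: [0.6293, 0.2464, 0.1542]
eef_rot: [0.725, 0.638, -0.195, 0.174]
ft_force: [0.0, 0.1, -2.6]
width: 0.0511
```

Run:
```python
from st import *
from h import *
q,p,Rt=st(); print(sense()['ft_force'])
for n in("side","top","wrist"):
    im=snapshot(n); cv2.imwrite(f"pics/{n}10.png",im[:,:,::-1])
```

```text
tcp [0.6293 0.2464 0.1542] G [0.6304 0.2558 0.1705] tilt 30.3 az -97.03 jaw [ 0.992 -0.126  0.002] q [ 0.45  0.76  1.3  -0.45  1.4   0.72]
[ 0.03252038  0.1159754  -2.60841761]
```

View pics/side10.png

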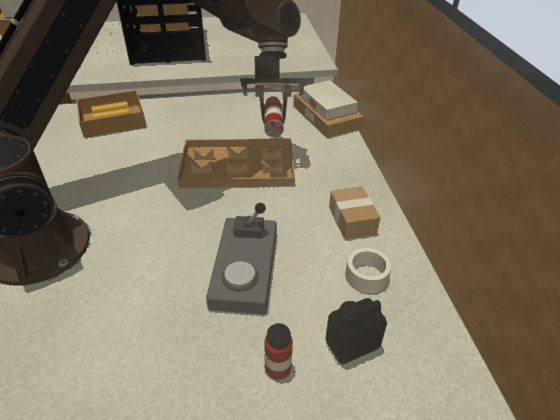

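View pics/top10.png

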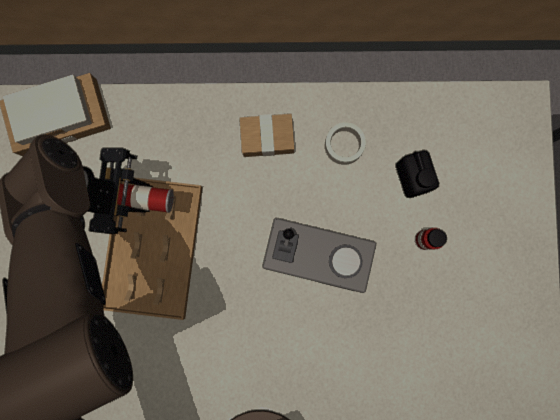

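View pics/wrist10.png

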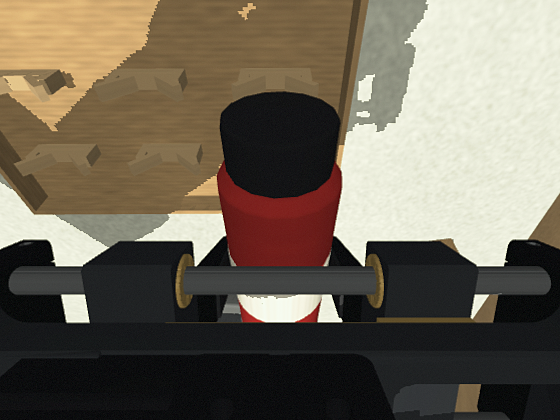

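carry_out([
  {"x": -0.04, "y": 0.1, "z": -0.8, "wx": 0, "wy": 0, "wz": 0, "gripper": 1},
  {"x": 0, "y": 0, "z": -0.8, "wx": 0, "wy": 0, "wz": 0, "gripper": 1},
  {"x": 0, "y": 0, "z": -0.8, "wx": 0, "wy": 0, "wz": 0, "gripper": 1},
  {"x": 0, "y": 0, "z": -0.7, "wx": 0, "wy": 0, "wz": 0, "gripper": 1},
  {"x": 0, "y": 0, "z": -0.4, "wx": 0, "wy": 0, "wz": 0, "gripper": 1},
  {"x": 0, "y": 0, "z": -0.2, "wx": 0, "wy": 0, "wz": 0, "gripper": 1},
  {"x": 0, "y": 0, "z": 0, "wx": 0, "wy": 0, "wz": 0, "gripper": 1},
  {"x": 0, "y": 0, "z": 0, "wx": 0, "wy": 0, "wz": 0, "gripper": 1},
])

```text
time: 19.05
position: [0.6283, 0.2506, 0.0432]
eef_rot: [0.724, 0.638, -0.195, 0.174]
ft_force: [0.2, -0.6, -2.1]
width: 0.0515
```

Run:
```python
from st import *
from h import *
q,p,Rt=st(); print(sense()['ft_force'])
im=snapshot("top"); cv2.imwrite("pics/top11.png",cv2.resize(im[140:330,60:230,::-1],None,fx=3,fy=3))
im=snapshot("side"); cv2.imwrite("pics/side11.png",cv2.resize(im[60:200,150:350,::-1],None,fx=3.5,fy=3.5))
```

```text
tcp [0.6283 0.2506 0.0432] G [0.6294 0.26   0.0594] tilt 30.33 az -96.94 jaw [ 0.992 -0.125  0.002] q [ 0.45  0.89  1.36 -0.46  1.24  0.81]
[ 0.16138387 -0.6095188  -2.1208453 ]
```

View pics/top11.png

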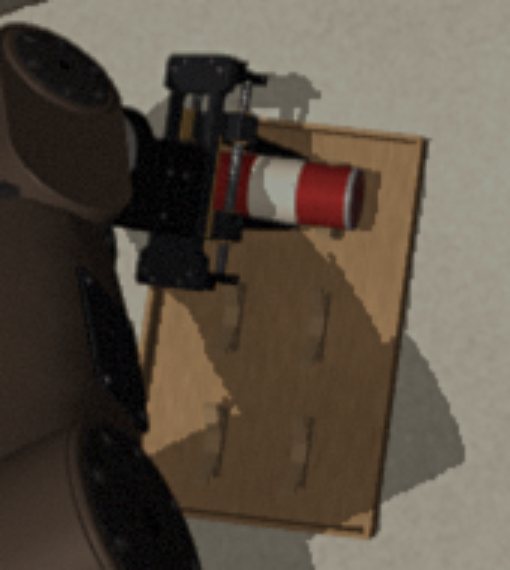

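View pics/side11.png

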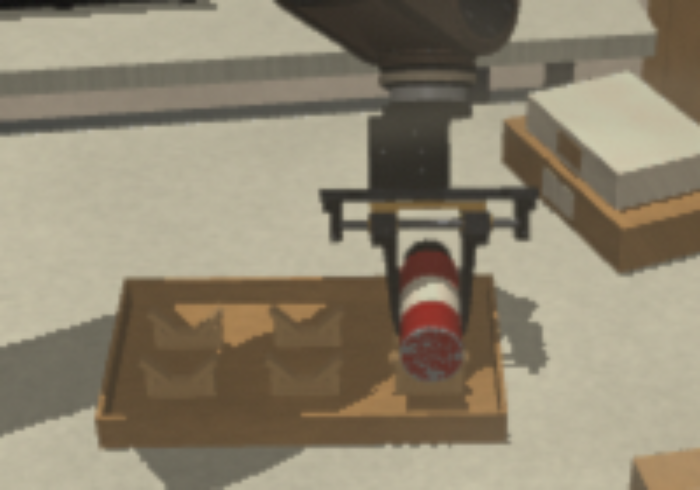

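carry_out([
  {"x": 0, "y": 0, "z": -0.1, "wx": 0, "wy": 0, "wz": 0, "gripper": 1},
  {"x": 0, "y": 0, "z": -0.1, "wx": 0, "wy": 0, "wz": 0, "gripper": 1},
  {"x": 0, "y": 0, "z": -0.06, "wx": 0, "wy": 0, "wz": 0, "gripper": 1},
  {"x": 0, "y": 0, "z": -0.04, "wx": 0, "wy": 0, "wz": 0, "gripper": 1},
  {"x": 0, "y": 0, "z": 0, "wx": 0, "wy": 0, "wz": 0, "gripper": 1},
  {"x": 0, "y": 0, "z": 0, "wx": 0, "wy": 0, "wz": 0, "gripper": 1},
  {"x": 0, "y": 0, "z": 0, "wx": 0, "wy": 0, "wz": 0, "gripper": 1},
  {"x": 0, "y": 0, "z": 0, "wx": 0, "wy": 0, "wz": 0, "gripper": 1},
])

```text
time: 19.82
position: [0.6279, 0.2506, 0.036]
eef_rot: [0.724, 0.638, -0.196, 0.175]
ft_force: [-6.6, -1.2, 16.3]
width: 0.0511
```

carry_out([
  {"x": 0, "y": 0, "z": 0.03, "wx": 0, "wy": 0, "wz": 0, "gripper": -0.5},
  {"x": 0, "y": 0, "z": 0, "wx": 0, "wy": 0, "wz": 0, "gripper": -0.5},
  {"x": 0, "y": 0, "z": 0, "wx": 0, "wy": 0, "wz": 0, "gripper": -0.5},
  {"x": 0, "y": 0, "z": 0, "wx": 0, "wy": 0, "wz": 0, "gripper": -0.5},
  {"x": 0.02, "y": 0.15, "z": 0.26, "wx": 0, "wy": 0, "wz": 0, "gripper": -0.5},
  {"x": 0.05, "y": 0.4, "z": 0.7, "wx": 0, "wy": 0, "wz": 0, "gripper": -0.5},
  {"x": 0.05, "y": 0.4, "z": 0.7, "wx": 0, "wy": 0, "wz": 0, "gripper": -0.5},
  {"x": 0.05, "y": 0.4, "z": 0.7, "wx": 0, "wy": 0, "wz": 0, "gripper": -0.5},
])

```text
time: 20.48
position: [0.633, 0.2916, 0.1063]
eef_rot: [0.724, 0.638, -0.196, 0.174]
ft_force: [-0.2, 1.1, -0.7]
width: 0.0712
```

Run:
```python
from st import *
from h import *
q,p,Rt=st(); print(sense()['ft_force'],sense()['width'])
im=snapshot("top"); cv2.imwrite("pics/top12.png",cv2.resize(im[140:330,60:230,::-1],None,fx=3,fy=3))
im=snapshot("wrist"); cv2.imwrite("pics/wrist12.png",im[:,:,::-1])
```

```text
tcp [0.633  0.2916 0.1063] G [0.6342 0.301  0.1225] tilt 30.36 az -97.07 jaw [ 0.992 -0.125  0.001] q [ 0.5   0.85  1.24 -0.43  1.39  0.78]
[-0.18402451  1.12332988 -0.65258685] 0.07117595003089014
```

View pics/top12.png

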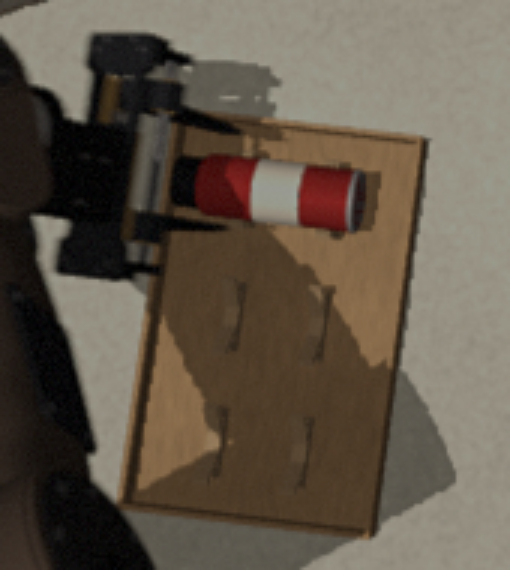

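View pics/wrist12.png

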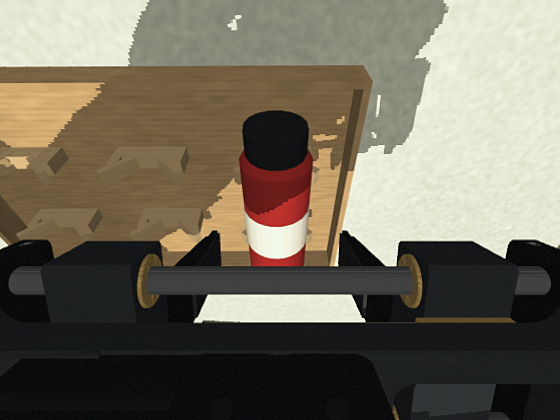

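Run:
```python
from st import *
q,p,Rt=now()
az=np.deg2rad(83); ax=np.array([np.sin(az),-np.cos(az),0])
Rf=R.from_rotvec(ax*np.deg2rad(90.3))*Rt
G=np.array([.5393,-.4128,.050]); t=tcp(G,Rf); z=Rf.apply([0,0,1]); so=t-.11*z; print(t,so,z)
up=p+[0,0,.18]; mid=np.array([so[0],so[1]-.02,up[2]-.02])
c=(mid-up)/.03/28; w=ax*np.deg2rad(90.3)/28/.1; print(c.round(3),w.round(3)); d=(so-mid)/.03/7; print(d.round(3))
run(q,p,Rt,[(6,[0,0,1,0,0,0]),(28,[*c,*w]),(7,[*d,0,0,0]),(8,[*(.11*z/.03/8),0,0,0])])
```

```text
[ 0.54137988 -0.39662517  0.04064645] [ 0.52921038 -0.49126513  0.09537469] [ 0.11063184  0.86036329 -0.4975295 ]
[-0.125 -0.958 -0.024] [ 0.559 -0.069  0.   ]
[ 0.     0.095 -0.827]
6 [0. 0. 1. 0. 0. 0.] -> [0.634 0.294 0.289] G [0.635 0.303 0.305] tilt 30.1 az -96.4 jaw [ 0.99 -0.12  0.01] q [ 0.5   0.7   1.06 -0.43  1.69  0.64] spd 0.3 marg 0.7 err 0.0 wz 0.374
28 [-0.125 -0.958 -0.024  0.559 -0.069  0.   ] -> [ 0.529 -0.511  0.269] G [ 0.527 -0.527  0.278] tilt 60.2 az 82.7 jaw [ 0.99 -0.13 -0.  ] q [-1.05  1.    0.72  0.72  2.22 -0.73] spd 0.7 marg 0.67 err 0.0 wz 0.404
7 [ 0.     0.095 -0.827  0.     0.     0.   ] -> [ 0.529 -0.491  0.095] G [ 0.527 -0.507  0.105] tilt 60.2 az 82.7 jaw [ 0.99 -0.13 -0.  ] q [-1.04  1.12  0.91  0.61  1.98 -0.93] spd 0.24 marg 0.71 err 0.0 wz 0.231
8 [ 0.051  0.394 -0.228  0.     0.     0.   ] -> [ 0.541 -0.397  0.041] G [ 0.539 -0.413  0.05 ] tilt 60.2 az 82.7 jaw [ 0.99 -0.13 -0.  ] q [-0.97  1.09  1.17  0.63  1.76 -1.02] spd 0.23 marg 0.9 err 0.0 wz 0.176
```

carry_out([
  {"x": 0.05, "y": 0.3, "z": 1, "wx": 0, "wy": 0, "wz": 0, "gripper": -0.5},
  {"x": 0, "y": 0, "z": 1, "wx": 0, "wy": 0, "wz": 0, "gripper": -1},
  {"x": 0, "y": 0, "z": 1, "wx": 0, "wy": 0, "wz": 0, "gripper": -1},
  {"x": 0, "y": 0, "z": 1, "wx": 0, "wy": 0, "wz": 0, "gripper": -1},
  {"x": 0, "y": 0, "z": 1, "wx": 0, "wy": 0, "wz": 0, "gripper": -1},
  {"x": 0, "y": 0, "z": 1, "wx": 0, "wy": 0, "wz": 0, "gripper": -1},
  {"x": -0.13, "y": -0.97, "z": 0, "wx": 0.56, "wy": -0.07, "wz": 0, "gripper": -1},
  {"x": -0.13, "y": -0.97, "z": 0, "wx": 0.56, "wy": -0.07, "wz": 0, "gripper": -1},
])

```text
time: 21.25
position: [0.6266, 0.2428, 0.2855]
eef_rot: [0.733, 0.648, -0.153, 0.137]
ft_force: [-0.1, -0.3, -0.3]
width: 0.0953
```

carry_out([
  {"x": -0.13, "y": -0.97, "z": 0, "wx": 0.56, "wy": -0.07, "wz": 0, "gripper": -1},
  {"x": -0.13, "y": -0.97, "z": 0, "wx": 0.56, "wy": -0.07, "wz": 0, "gripper": -1},
  {"x": -0.13, "y": -0.97, "z": 0, "wx": 0.56, "wy": -0.07, "wz": 0, "gripper": -1},
  {"x": -0.13, "y": -0.97, "z": 0, "wx": 0.56, "wy": -0.07, "wz": 0, "gripper": -1},
  {"x": -0.13, "y": -0.97, "z": 0, "wx": 0.56, "wy": -0.07, "wz": 0, "gripper": -1},
  {"x": -0.13, "y": -0.97, "z": 0, "wx": 0.56, "wy": -0.07, "wz": 0, "gripper": -1},
  {"x": -0.13, "y": -0.97, "z": 0, "wx": 0.56, "wy": -0.07, "wz": 0, "gripper": -1},
  {"x": -0.13, "y": -0.97, "z": 0, "wx": 0.56, "wy": -0.07, "wz": 0, "gripper": -1},
])

```text
time: 21.92
position: [0.5949, 0.0076, 0.2851]
eef_rot: [0.75, 0.661, 0.014, -0.012]
ft_force: [0.8, -1.1, 0.2]
width: 0.0952
```

carry_out([
  {"x": -0.13, "y": -0.97, "z": 0, "wx": 0.56, "wy": -0.07, "wz": 0, "gripper": -1},
  {"x": -0.13, "y": -0.97, "z": 0, "wx": 0.56, "wy": -0.07, "wz": 0, "gripper": -1},
  {"x": -0.13, "y": -0.97, "z": 0, "wx": 0.56, "wy": -0.07, "wz": 0, "gripper": -1},
  {"x": -0.13, "y": -0.97, "z": 0, "wx": 0.56, "wy": -0.07, "wz": 0, "gripper": -1},
  {"x": -0.13, "y": -0.97, "z": 0, "wx": 0.56, "wy": -0.07, "wz": 0, "gripper": -1},
  {"x": -0.13, "y": -0.97, "z": 0, "wx": 0.56, "wy": -0.07, "wz": 0, "gripper": -1},
  {"x": -0.13, "y": -0.97, "z": 0, "wx": 0.56, "wy": -0.07, "wz": 0, "gripper": -1},
  {"x": -0.13, "y": -0.97, "z": 0, "wx": 0.56, "wy": -0.07, "wz": 0, "gripper": -1},
])

```text
time: 22.58
position: [0.5636, -0.2254, 0.285]
eef_rot: [0.728, 0.641, 0.182, -0.16]
ft_force: [0.3, 0.4, 0.2]
width: 0.0954
```

carry_out([
  {"x": -0.13, "y": -0.97, "z": 0, "wx": 0.56, "wy": -0.07, "wz": 0, "gripper": -1},
  {"x": -0.13, "y": -0.97, "z": 0, "wx": 0.56, "wy": -0.07, "wz": 0, "gripper": -1},
  {"x": -0.13, "y": -0.97, "z": 0, "wx": 0.56, "wy": -0.07, "wz": 0, "gripper": -1},
  {"x": -0.13, "y": -0.97, "z": 0, "wx": 0.56, "wy": -0.07, "wz": 0, "gripper": -1},
  {"x": -0.13, "y": -0.97, "z": 0, "wx": 0.56, "wy": -0.07, "wz": 0, "gripper": -1},
  {"x": -0.13, "y": -0.97, "z": 0, "wx": 0.56, "wy": -0.07, "wz": 0, "gripper": -1},
  {"x": -0.13, "y": -0.97, "z": 0, "wx": 0.56, "wy": -0.07, "wz": 0, "gripper": -1},
  {"x": -0.13, "y": -0.97, "z": 0, "wx": 0.56, "wy": -0.07, "wz": 0, "gripper": -1},
])

```text
time: 23.25
position: [0.5322, -0.4581, 0.2846]
eef_rot: [0.669, 0.589, 0.34, -0.3]
ft_force: [0.6, 0.6, 0.9]
width: 0.0948
```

carry_out([
  {"x": -0.13, "y": -0.97, "z": 0, "wx": 0.56, "wy": -0.07, "wz": 0, "gripper": -1},
  {"x": -0.13, "y": -0.97, "z": 0, "wx": 0.56, "wy": -0.07, "wz": 0, "gripper": -1},
  {"x": 0, "y": 0, "z": 0, "wx": 0, "wy": 0, "wz": 0, "gripper": -1},
  {"x": 0, "y": 0, "z": 0, "wx": 0, "wy": 0, "wz": 0, "gripper": -1},
  {"x": 0, "y": 0, "z": 0, "wx": 0, "wy": 0, "wz": 0, "gripper": -1},
  {"x": 0, "y": 0, "z": 0, "wx": 0, "wy": 0, "wz": 0, "gripper": -1},
  {"x": 0, "y": 0, "z": 0, "wx": 0, "wy": 0, "wz": 0, "gripper": -1},
  {"x": 0, "y": 0, "z": 0, "wx": 0, "wy": 0, "wz": 0, "gripper": -1},
])

```text
time: 23.92
position: [0.5257, -0.5138, 0.2866]
eef_rot: [0.649, 0.573, 0.375, -0.331]
ft_force: [0.2, 0.3, -0.2]
width: 0.0955
```

Run:
```python
from st import *
from h import *
q,p,Rt=st(); print(sense()['time'])
im=snapshot("top"); cv2.imwrite("pics/top13.png",im[:,:,::-1])
im=snapshot("wrist"); cv2.imwrite("pics/wrist13.png",im[:,:,::-1])
C=cam("wrist"); print(proj(C,[.5393,-.4128,.12]),proj(C,[.5393,-.4128,0]))
G=np.array([.5393,-.4128,.050]); t=tcp(G,Rt); z=Rt.apply([0,0,1]); to(p,t-.11*z,7); to(t-.11*z,t,8)
```

```text
tcp [ 0.5257 -0.5138  0.2866] G [ 0.5237 -0.53    0.2959] tilt 60.09 az 82.85 jaw [ 0.992 -0.124  0.   ] q [-1.06  1.    0.7   0.73  2.25 -0.71]
23.9167
[280.59842427 268.07670118] [280.4408375  314.66017766]
rows 7 [ 0.018  0.107 -0.91 ]
rows 8 [ 0.049  0.394 -0.229]
```

View pics/top13.png

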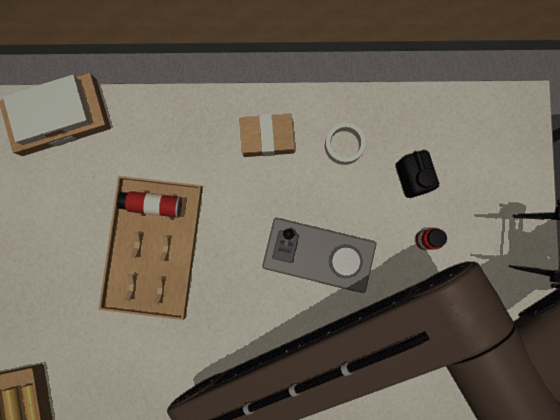

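View pics/wrist13.png

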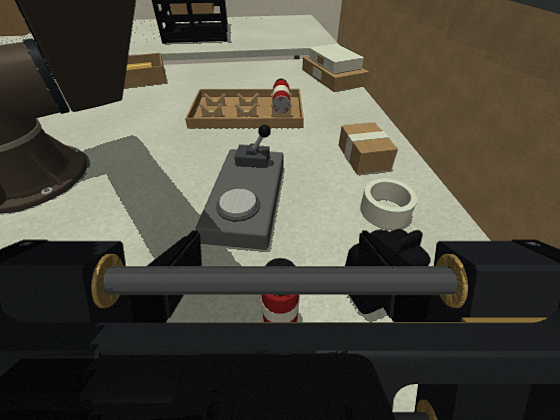

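carry_out([
  {"x": 0.02, "y": 0.1, "z": -0.9, "wx": 0, "wy": 0, "wz": 0, "gripper": -1},
  {"x": 0.02, "y": 0.1, "z": -0.9, "wx": 0, "wy": 0, "wz": 0, "gripper": -1},
  {"x": 0.02, "y": 0.1, "z": -0.9, "wx": 0, "wy": 0, "wz": 0, "gripper": -1},
  {"x": 0.02, "y": 0.1, "z": -0.9, "wx": 0, "wy": 0, "wz": 0, "gripper": -1},
  {"x": 0.02, "y": 0.1, "z": -0.9, "wx": 0, "wy": 0, "wz": 0, "gripper": -1},
  {"x": 0.02, "y": 0.1, "z": -0.9, "wx": 0, "wy": 0, "wz": 0, "gripper": -1},
  {"x": 0.02, "y": 0.1, "z": -0.9, "wx": 0, "wy": 0, "wz": 0, "gripper": -1},
  {"x": 0, "y": 0, "z": 0, "wx": 0, "wy": 0, "wz": 0, "gripper": -1},
])

```text
time: 24.68
position: [0.5288, -0.4918, 0.0911]
eef_rot: [0.649, 0.57, 0.376, -0.335]
ft_force: [-0.5, 0.8, -0.3]
width: 0.095
```

Run:
```python
from st import *
from h import *
q,p,Rt=st()
im=snapshot("wrist"); cv2.imwrite("pics/wrist14.png",im[:,:,::-1])
C=cam("wrist"); print(proj(C,[.5393,-.4128,.12]),proj(C,[.5393,-.4128,0]))
G=np.array([.5393,-.4128,.050]); t=tcp(G,Rt); to(p,t,8)
```

```text
tcp [ 0.5288 -0.4918  0.0911] G [ 0.5268 -0.508   0.1004] tilt 60.5 az 83.02 jaw [ 0.992 -0.125 -0.006] q [-1.04  1.13  0.9   0.61  1.98 -0.93]
[279.78688723 140.66313592] [280.21410866 244.88939547]
rows 8 [ 0.052  0.397 -0.21 ]
```

View pics/wrist14.png

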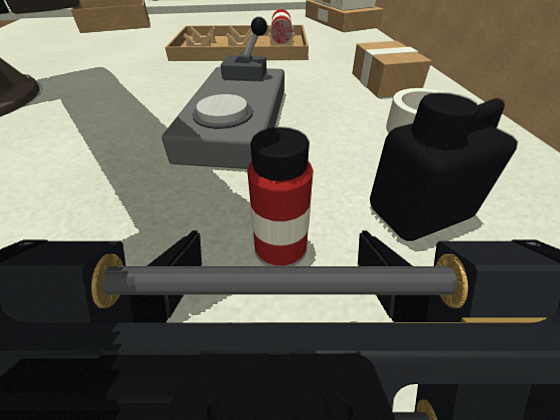

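Can is centred (column 280, cap top at row ~138 as predicted). Approaching and gripping.

carry_out([
  {"x": 0.05, "y": 0.4, "z": -0.21, "wx": 0, "wy": 0, "wz": 0, "gripper": -1},
  {"x": 0.05, "y": 0.4, "z": -0.21, "wx": 0, "wy": 0, "wz": 0, "gripper": -1},
  {"x": 0.05, "y": 0.4, "z": -0.21, "wx": 0, "wy": 0, "wz": 0, "gripper": -1},
  {"x": 0.05, "y": 0.4, "z": -0.21, "wx": 0, "wy": 0, "wz": 0, "gripper": -1},
  {"x": 0.05, "y": 0.4, "z": -0.21, "wx": 0, "wy": 0, "wz": 0, "gripper": -1},
  {"x": 0.05, "y": 0.4, "z": -0.21, "wx": 0, "wy": 0, "wz": 0, "gripper": -1},
  {"x": 0.05, "y": 0.4, "z": -0.21, "wx": 0, "wy": 0, "wz": 0, "gripper": -1},
  {"x": 0.05, "y": 0.4, "z": -0.21, "wx": 0, "wy": 0, "wz": 0, "gripper": -1},
])

```text
time: 25.4
position: [0.5421, -0.3981, 0.0481]
eef_rot: [0.649, 0.573, 0.376, -0.33]
ft_force: [-0.1, -0.1, 0.3]
width: 0.0951
```

carry_out([
  {"x": 0, "y": 0, "z": 0, "wx": 0, "wy": 0, "wz": 0, "gripper": -1},
  {"x": 0, "y": 0, "z": 0, "wx": 0, "wy": 0, "wz": 0, "gripper": 1},
  {"x": 0, "y": 0, "z": 0, "wx": 0, "wy": 0, "wz": 0, "gripper": 1},
  {"x": 0, "y": 0, "z": 0, "wx": 0, "wy": 0, "wz": 0, "gripper": 1},
  {"x": 0, "y": 0, "z": 0, "wx": 0, "wy": 0, "wz": 0, "gripper": 1},
  {"x": 0, "y": 0, "z": 0, "wx": 0, "wy": 0, "wz": 0, "gripper": 1},
  {"x": 0, "y": 0, "z": 0, "wx": 0, "wy": 0, "wz": 0, "gripper": 1},
  {"x": 0, "y": 0, "z": 0, "wx": 0, "wy": 0, "wz": 0, "gripper": 1},
], grip_force=60)

```text
time: 26.07
position: [0.5414, -0.398, 0.0456]
eef_rot: [0.649, 0.572, 0.376, -0.332]
ft_force: [-0.6, 0.3, -0.3]
width: 0.0538
```

Run:
```python
from st import *
from h import *
q,p,Rt=st(); print(sense()['ft_force'],sense()['width'])
G=p-.0188*Rt.apply([0,0,1]); gz=G[2]; print("grasp height",gz)
tgt=tcp([.4867,-.2113,gz+.085],Rt); lift=p+[0,0,.085]
to(lift,tgt,9)
run(q,p,Rt,[(4,[0,0,.71,0,0,0]),(9,[*((tgt-lift)/.03/9),0,0,0])])
```

```text
tcp [ 0.5414 -0.398   0.0456] G [ 0.5393 -0.4142  0.055 ] tilt 60.19 az 82.81 jaw [ 0.992 -0.126 -0.001] q [-0.97  1.08  1.17  0.63  1.76 -1.02]
[-0.59722607  0.34331308 -0.31798442] 0.05379107511181937
grasp height 0.054989065215287625
rows 9 [-0.195  0.751  0.   ]
4 [0.   0.   0.71 0.   0.   0.  ] -> [ 0.541 -0.398  0.131] G [ 0.539 -0.414  0.14 ] tilt 60.2 az 82.8 jaw [ 0.99 -0.13 -0.  ] q [-0.97  0.98  1.16  0.64  1.85 -0.95] spd 0.2 marg 1.08 err 0.0 wz 0.202
9 [-0.195  0.751  0.     0.     0.     0.   ] -> [ 0.489 -0.195  0.131] G [ 0.487 -0.211  0.14 ] tilt 60.2 az 82.8 jaw [ 0.99 -0.13 -0.  ] q [-0.86  0.77  1.72  0.7   1.53 -1.1 ] spd 0.45 marg 1.07 err 0.0 wz 0.266
```

carry_out([
  {"x": 0, "y": 0, "z": 0, "wx": 0, "wy": 0, "wz": 0, "gripper": 1},
  {"x": 0, "y": 0, "z": 0, "wx": 0, "wy": 0, "wz": 0, "gripper": 1},
  {"x": 0, "y": 0, "z": 0, "wx": 0, "wy": 0, "wz": 0, "gripper": 1},
  {"x": 0, "y": 0, "z": 0, "wx": 0, "wy": 0, "wz": 0, "gripper": 1},
  {"x": 0, "y": 0, "z": 0.3, "wx": 0, "wy": 0, "wz": 0, "gripper": 1},
  {"x": 0, "y": 0, "z": 0.8, "wx": 0, "wy": 0, "wz": 0, "gripper": 1},
  {"x": 0, "y": 0, "z": 0.9, "wx": 0, "wy": 0, "wz": 0, "gripper": 1},
  {"x": 0, "y": 0, "z": 0.9, "wx": 0, "wy": 0, "wz": 0, "gripper": 1},
])

```text
time: 26.73
position: [0.5414, -0.3976, 0.1336]
eef_rot: [0.649, 0.572, 0.376, -0.332]
ft_force: [0.5, -0.8, -2.5]
width: 0.0514
```

carry_out([
  {"x": -0.2, "y": 0.75, "z": 0, "wx": 0, "wy": 0, "wz": 0, "gripper": 1},
  {"x": -0.2, "y": 0.75, "z": 0, "wx": 0, "wy": 0, "wz": 0, "gripper": 1},
  {"x": -0.2, "y": 0.75, "z": 0, "wx": 0, "wy": 0, "wz": 0, "gripper": 1},
  {"x": -0.2, "y": 0.75, "z": 0, "wx": 0, "wy": 0, "wz": 0, "gripper": 1},
  {"x": -0.2, "y": 0.75, "z": 0, "wx": 0, "wy": 0, "wz": 0, "gripper": 1},
  {"x": -0.2, "y": 0.75, "z": 0, "wx": 0, "wy": 0, "wz": 0, "gripper": 1},
  {"x": -0.2, "y": 0.75, "z": 0, "wx": 0, "wy": 0, "wz": 0, "gripper": 1},
  {"x": -0.2, "y": 0.75, "z": 0, "wx": 0, "wy": 0, "wz": 0, "gripper": 1},
])

```text
time: 27.4
position: [0.4932, -0.2167, 0.1331]
eef_rot: [0.649, 0.572, 0.376, -0.331]
ft_force: [-0.3, -0.7, -1.9]
width: 0.0516
```

carry_out([
  {"x": -0.15, "y": 0.75, "z": 0, "wx": 0, "wy": 0, "wz": 0, "gripper": 1},
  {"x": 0, "y": 0, "z": 0, "wx": 0, "wy": 0, "wz": 0, "gripper": 1},
  {"x": 0, "y": 0, "z": 0, "wx": 0, "wy": 0, "wz": 0, "gripper": 1},
  {"x": 0, "y": 0, "z": 0, "wx": 0, "wy": 0, "wz": 0, "gripper": 1},
  {"x": 0, "y": 0, "z": 0, "wx": 0, "wy": 0, "wz": 0, "gripper": 1},
  {"x": 0, "y": 0, "z": 0, "wx": 0, "wy": 0, "wz": 0, "gripper": 1},
  {"x": 0, "y": 0, "z": 0, "wx": 0, "wy": 0, "wz": 0, "gripper": 1},
  {"x": 0, "y": 0, "z": 0, "wx": 0, "wy": 0, "wz": 0, "gripper": 1},
])

```text
time: 28.07
position: [0.489, -0.1957, 0.1325]
eef_rot: [0.649, 0.572, 0.376, -0.332]
ft_force: [0.3, 0.0, -2.0]
width: 0.0513
```

Run:
```python
from st import *
from h import *
q,p,Rt=st(); print(sense()['ft_force'],sense()['width'])
im=snapshot("wrist"); cv2.imwrite("pics/wrist15.png",im[:,:,::-1])
im=snapshot("top"); cv2.imwrite("pics/top15.png",im[:,:,::-1])
G=p-.0188*Rt.apply([0,0,1]); T=cam("top");C=cam("wrist")
print(proj(T,G+[0,0,.065]),proj(T,G-[0,0,.055]),"plate",proj(T,[.4867,-.2113,.06]),"w",proj(C,G+[0,0,.065]))
```

```text
tcp [ 0.489  -0.1957  0.1325] G [ 0.4869 -0.2119  0.1419] tilt 60.18 az 82.8 jaw [ 0.992 -0.126 -0.001] q [-0.86  0.77  1.71  0.7   1.53 -1.1 ]
[ 0.32196711  0.02993797 -1.95253847] 0.0513270942850128
[353.89519778 260.95958708] [347.6253388  260.71254226] plate [346.15380964 260.75328697] w [280.40991173 161.13600082]
```

View pics/wrist15.png

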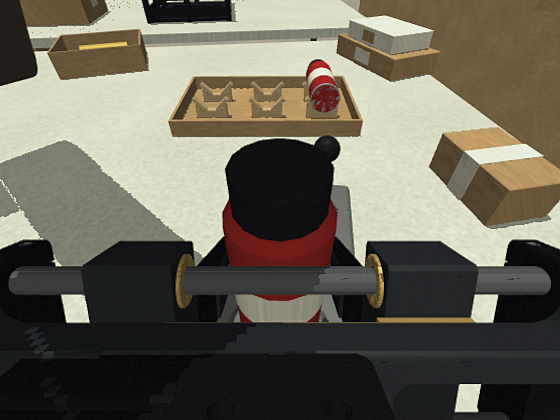

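View pics/top15.png

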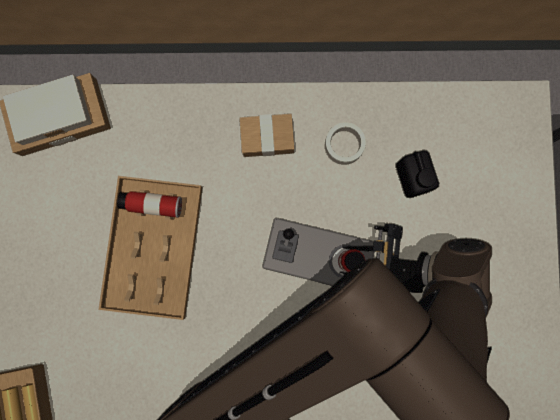

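carry_out([
  {"x": 0, "y": 0.02, "z": -0.4, "wx": 0, "wy": 0, "wz": 0, "gripper": 1},
  {"x": 0, "y": 0, "z": -0.3, "wx": 0, "wy": 0, "wz": 0, "gripper": 1},
  {"x": 0, "y": 0, "z": -0.2, "wx": 0, "wy": 0, "wz": 0, "gripper": 1},
  {"x": 0, "y": 0, "z": -0.1, "wx": 0, "wy": 0, "wz": 0, "gripper": 1},
  {"x": 0, "y": 0, "z": -0.1, "wx": 0, "wy": 0, "wz": 0, "gripper": 1},
  {"x": 0, "y": 0, "z": -0.1, "wx": 0, "wy": 0, "wz": 0, "gripper": 1},
  {"x": 0, "y": 0, "z": -0.1, "wx": 0, "wy": 0, "wz": 0, "gripper": 1},
  {"x": 0, "y": 0, "z": -0.08, "wx": 0, "wy": 0, "wz": 0, "gripper": 1},
])

```text
time: 28.83
position: [0.4887, -0.1942, 0.0952]
eef_rot: [0.647, 0.571, 0.379, -0.334]
ft_force: [-10.7, -8.8, 55.5]
width: 0.0512
```

carry_out([
  {"x": 0, "y": 0, "z": 0, "wx": 0, "wy": 0, "wz": 0, "gripper": 1},
  {"x": 0, "y": 0, "z": 0, "wx": 0, "wy": 0, "wz": 0, "gripper": 1},
  {"x": 0, "y": 0, "z": 0, "wx": 0, "wy": 0, "wz": 0, "gripper": 1},
  {"x": 0, "y": 0, "z": 0, "wx": 0, "wy": 0, "wz": 0, "gripper": 1},
  {"x": 0, "y": 0, "z": 0, "wx": 0, "wy": 0, "wz": 0, "gripper": 1},
  {"x": 0, "y": 0, "z": 0, "wx": 0, "wy": 0, "wz": 0, "gripper": 1},
  {"x": 0, "y": 0, "z": 0, "wx": 0, "wy": 0, "wz": 0, "gripper": 1},
  {"x": 0, "y": 0, "z": 0, "wx": 0, "wy": 0, "wz": 0, "gripper": 1},
])

```text
time: 29.5
position: [0.4887, -0.1943, 0.0954]
eef_rot: [0.647, 0.572, 0.378, -0.333]
ft_force: [-6.6, -4.6, 35.8]
width: 0.0511
```

carry_out([
  {"x": 0, "y": 0, "z": 0, "wx": 0, "wy": 0, "wz": 0, "gripper": 1},
  {"x": 0, "y": 0, "z": 0, "wx": 0, "wy": 0, "wz": 0, "gripper": 1},
  {"x": 0, "y": 0, "z": 0, "wx": 0, "wy": 0, "wz": 0, "gripper": 1},
  {"x": 0, "y": 0, "z": 0, "wx": 0, "wy": 0, "wz": 0, "gripper": 1},
  {"x": 0, "y": 0, "z": 0, "wx": 0, "wy": 0, "wz": 0, "gripper": 1},
  {"x": 0, "y": 0, "z": 0, "wx": 0, "wy": 0, "wz": 0, "gripper": 1},
  {"x": 0, "y": 0, "z": 0, "wx": 0, "wy": 0, "wz": 0, "gripper": 1},
  {"x": 0, "y": 0, "z": 0, "wx": 0, "wy": 0, "wz": 0, "gripper": 1},
])

```text
time: 30.17
position: [0.4887, -0.1944, 0.0954]
eef_rot: [0.647, 0.572, 0.378, -0.333]
ft_force: [-7.8, -4.8, 36.0]
width: 0.0514
```

carry_out([
  {"x": 0, "y": 0, "z": 0, "wx": 0, "wy": 0, "wz": 0, "gripper": 1},
  {"x": 0, "y": 0, "z": 0, "wx": 0, "wy": 0, "wz": 0, "gripper": 1},
  {"x": 0, "y": 0, "z": 0, "wx": 0, "wy": 0, "wz": 0, "gripper": 1},
  {"x": 0, "y": 0, "z": 0, "wx": 0, "wy": 0, "wz": 0, "gripper": 1},
  {"x": 0, "y": 0, "z": 0, "wx": 0, "wy": 0, "wz": 0, "gripper": 1},
  {"x": 0, "y": 0, "z": 0, "wx": 0, "wy": 0, "wz": 0, "gripper": 1},
  {"x": 0, "y": 0, "z": 0, "wx": 0, "wy": 0, "wz": 0, "gripper": 1},
  {"x": 0, "y": 0, "z": 0, "wx": 0, "wy": 0, "wz": 0, "gripper": 1},
])

```text
time: 30.83
position: [0.4887, -0.1944, 0.0954]
eef_rot: [0.647, 0.572, 0.378, -0.333]
ft_force: [-7.9, -3.9, 35.5]
width: 0.0511
```

carry_out([
  {"x": 0, "y": 0, "z": 0, "wx": 0, "wy": 0, "wz": 0, "gripper": 1},
  {"x": 0, "y": 0, "z": 0, "wx": 0, "wy": 0, "wz": 0, "gripper": 1},
  {"x": 0, "y": 0, "z": 0, "wx": 0, "wy": 0, "wz": 0, "gripper": 1},
  {"x": 0, "y": 0, "z": 0, "wx": 0, "wy": 0, "wz": 0, "gripper": 1},
  {"x": 0, "y": 0, "z": 0, "wx": 0, "wy": 0, "wz": 0, "gripper": 1},
  {"x": 0, "y": 0, "z": 0, "wx": 0, "wy": 0, "wz": 0, "gripper": 1},
  {"x": 0, "y": 0, "z": 0, "wx": 0, "wy": 0, "wz": 0, "gripper": 1},
  {"x": 0, "y": 0, "z": 0, "wx": 0, "wy": 0, "wz": 0, "gripper": 1},
])

```text
time: 31.5
position: [0.4887, -0.1943, 0.0954]
eef_rot: [0.647, 0.572, 0.378, -0.333]
ft_force: [-7.4, -5.0, 36.0]
width: 0.0511
```

carry_out([
  {"x": 0, "y": 0, "z": 0.2, "wx": 0, "wy": 0, "wz": 0, "gripper": 1},
  {"x": 0, "y": 0, "z": 0.4, "wx": 0, "wy": 0, "wz": 0, "gripper": 1},
  {"x": 0, "y": 0, "z": 0.9, "wx": 0, "wy": 0, "wz": 0, "gripper": 1},
  {"x": 0, "y": 0, "z": 1, "wx": 0, "wy": 0, "wz": 0, "gripper": 1},
  {"x": 0, "y": 0, "z": 1, "wx": 0, "wy": 0, "wz": 0, "gripper": 1},
  {"x": 0, "y": 0, "z": 0.8, "wx": 0, "wy": 0, "wz": 0, "gripper": 1},
  {"x": 0, "y": 0, "z": 0, "wx": 0, "wy": 0, "wz": 0, "gripper": 1},
  {"x": 0, "y": 0, "z": 0, "wx": 0, "wy": 0, "wz": 0, "gripper": 1},
])

```text
time: 32.17
position: [0.489, -0.1948, 0.2207]
eef_rot: [0.649, 0.573, 0.376, -0.331]
ft_force: [0.1, 0.1, -2.4]
width: 0.051
```

Run:
```python
from st import *
from h import *
q,p,Rt=st(); print(sense()['ft_force'],sense()['width'])
im=snapshot("wrist"); cv2.imwrite("pics/wrist16.png",im[:,:,::-1])
im=snapshot("top"); cv2.imwrite("pics/top16.png",im[:,:,::-1])
```

```text
tcp [ 0.489  -0.1948  0.2207] G [ 0.4869 -0.211   0.2301] tilt 60.07 az 82.77 jaw [ 0.992 -0.126  0.001] q [-0.86  0.64  1.67  0.71  1.66 -0.99]
[ 0.12694942  0.07399747 -2.36058199] 0.05102582238414706
```

View pics/wrist16.png

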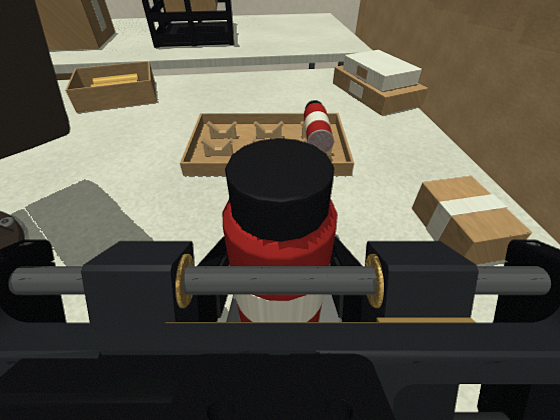

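View pics/top16.png

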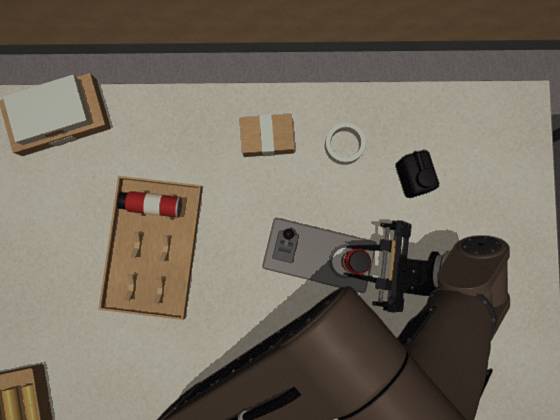

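Run:
```python
from st import *
q,p,Rt=now()
q,p,Rt=run(q,p,Rt,[(10,[-.13,.88,0,-.87,.11,0]),(8,[-.13,.88,-.3,-.87,.11,0]),(4,[0,0,-.8,0,0,0])])
```

```text
10 [-0.13  0.88  0.   -0.87  0.11  0.  ] -> [0.45  0.069 0.219] G [0.449 0.066 0.238] tilt 10.0 az 83.1 jaw [ 0.99 -0.13 -0.  ] q [-0.1   0.23  1.98  0.22  0.94 -0.1 ] spd 0.93 marg 0.81 err 0.0 wz 0.374
8 [-0.13  0.88 -0.3  -0.87  0.11  0.  ] -> [0.419 0.281 0.147] G [0.42  0.29  0.163] tilt 30.2 az -97.3 jaw [ 0.99 -0.13  0.  ] q [ 0.65  0.58  1.72 -0.39  1.26  0.98] spd 0.98 marg 0.74 err 0.0 wz 0.382
4 [ 0.   0.  -0.8  0.   0.   0. ] -> [0.419 0.281 0.051] G [0.42  0.29  0.067] tilt 30.2 az -97.3 jaw [ 0.99 -0.13  0.  ] q [ 0.65  0.72  1.78 -0.42  1.08  1.06] spd 0.28 marg 0.71 err 0.0 wz 0.286
```

carry_out([
  {"x": -0.105, "y": 0.72, "z": 0.1, "wx": -0.71, "wy": 0.09, "wz": 0, "gripper": 1},
  {"x": -0.105, "y": 0.72, "z": 0.1, "wx": -0.71, "wy": 0.09, "wz": 0, "gripper": 1},
  {"x": -0.105, "y": 0.72, "z": 0, "wx": -0.71, "wy": 0.09, "wz": 0, "gripper": 1},
  {"x": -0.105, "y": 0.72, "z": 0, "wx": -0.71, "wy": 0.09, "wz": 0, "gripper": 1},
  {"x": -0.105, "y": 0.72, "z": 0, "wx": -0.71, "wy": 0.09, "wz": 0, "gripper": 1},
  {"x": -0.105, "y": 0.72, "z": 0, "wx": -0.71, "wy": 0.09, "wz": 0, "gripper": 1},
  {"x": -0.105, "y": 0.72, "z": 0, "wx": -0.71, "wy": 0.09, "wz": 0, "gripper": 1},
  {"x": -0.105, "y": 0.72, "z": 0, "wx": -0.71, "wy": 0.09, "wz": 0, "gripper": 1},
])

```text
time: 32.93
position: [0.4631, -0.021, 0.2251]
eef_rot: [0.73, 0.642, 0.176, -0.156]
ft_force: [-0.0, 0.4, -2.2]
width: 0.0511
```

carry_out([
  {"x": -0.105, "y": 0.72, "z": 0, "wx": -0.71, "wy": 0.09, "wz": 0, "gripper": 1},
  {"x": -0.105, "y": 0.72, "z": 0, "wx": -0.71, "wy": 0.09, "wz": 0, "gripper": 1},
  {"x": -0.105, "y": 0.72, "z": 0, "wx": -0.71, "wy": 0.09, "wz": 0, "gripper": 1},
  {"x": -0.105, "y": 0.72, "z": 0, "wx": -0.71, "wy": 0.09, "wz": 0, "gripper": 1},
  {"x": -0.105, "y": 0.72, "z": -0.2, "wx": -0.71, "wy": 0.09, "wz": 0, "gripper": 1},
  {"x": -0.105, "y": 0.72, "z": -0.2, "wx": -0.71, "wy": 0.09, "wz": 0, "gripper": 1},
  {"x": -0.105, "y": 0.72, "z": -0.2, "wx": -0.71, "wy": 0.09, "wz": 0, "gripper": 1},
  {"x": -0.105, "y": 0.72, "z": -0.2, "wx": -0.71, "wy": 0.09, "wz": 0, "gripper": 1},
])

```text
time: 33.6
position: [0.4378, 0.1519, 0.201]
eef_rot: [0.749, 0.66, -0.038, 0.032]
ft_force: [1.2, -1.2, -2.2]
width: 0.0511
```

carry_out([
  {"x": -0.105, "y": 0.72, "z": -0.3, "wx": -0.71, "wy": 0.09, "wz": 0, "gripper": 1},
  {"x": -0.105, "y": 0.72, "z": -0.3, "wx": -0.71, "wy": 0.09, "wz": 0, "gripper": 1},
  {"x": -0.105, "y": 0.72, "z": -0.3, "wx": -0.71, "wy": 0.09, "wz": 0, "gripper": 1},
  {"x": -0.105, "y": 0.72, "z": -0.3, "wx": -0.71, "wy": 0.09, "wz": 0, "gripper": 1},
  {"x": -0.105, "y": 0.72, "z": -0.3, "wx": -0.71, "wy": 0.09, "wz": 0, "gripper": 1},
  {"x": -0.105, "y": 0.72, "z": -0.3, "wx": -0.71, "wy": 0.09, "wz": 0, "gripper": 1},
  {"x": 0, "y": 0, "z": 0, "wx": 0, "wy": 0, "wz": 0, "gripper": 1},
  {"x": 0, "y": 0, "z": 0, "wx": 0, "wy": 0, "wz": 0, "gripper": 1},
])

```text
time: 34.27
position: [0.4185, 0.2814, 0.1455]
eef_rot: [0.723, 0.639, -0.197, 0.171]
ft_force: [-0.3, 0.1, -1.8]
width: 0.051
```

Run:
```python
from st import *
from h import *
q,p,Rt=st(); print(sense()['ft_force'],sense()['width'])
for n in("side","top","wrist"):
    im=snapshot(n); cv2.imwrite(f"pics/{n}17.png",im[:,:,::-1])
```

```text
tcp [0.4185 0.2814 0.1455] G [0.4198 0.2908 0.1618] tilt 30.21 az -97.54 jaw [ 0.992 -0.124 -0.004] q [ 0.65  0.58  1.72 -0.38  1.25  0.97]
[-0.27250851  0.12044198 -1.78416157] 0.05101288789252022
```

View pics/side17.png

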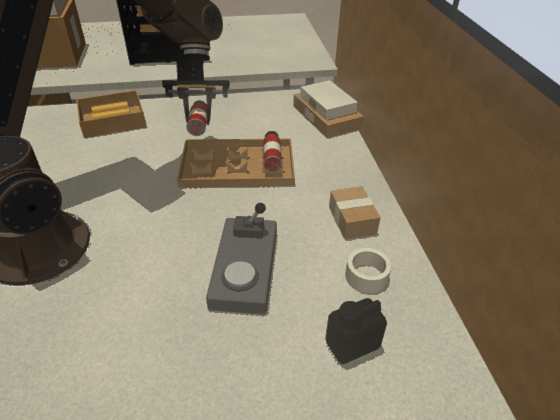

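View pics/top17.png

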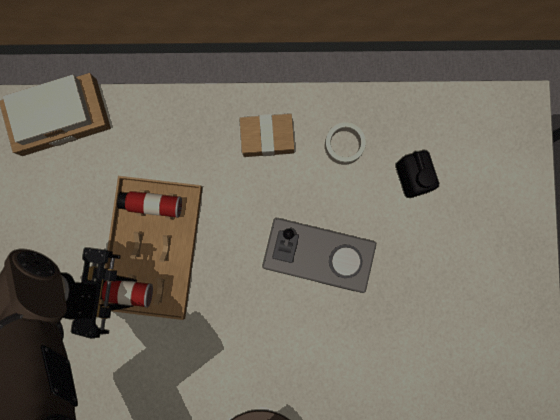

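View pics/wrist17.png

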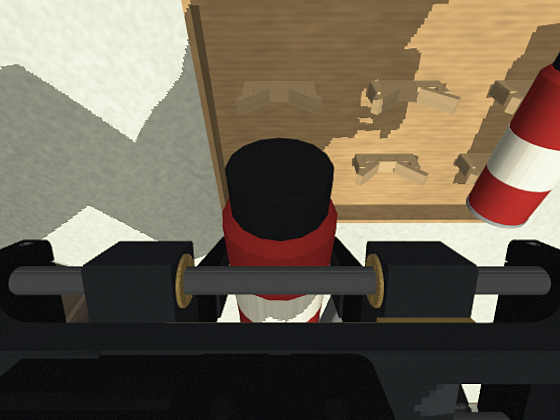

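carry_out([
  {"x": 0.04, "y": -0.06, "z": -0.8, "wx": 0, "wy": 0, "wz": 0, "gripper": 1},
  {"x": 0, "y": 0, "z": -0.8, "wx": 0, "wy": 0, "wz": 0, "gripper": 1},
  {"x": 0, "y": 0, "z": -0.8, "wx": 0, "wy": 0, "wz": 0, "gripper": 1},
  {"x": 0, "y": 0, "z": -0.6, "wx": 0, "wy": 0, "wz": 0, "gripper": 1},
  {"x": 0, "y": 0, "z": -0.3, "wx": 0, "wy": 0, "wz": 0, "gripper": 1},
  {"x": 0, "y": 0, "z": -0.1, "wx": 0, "wy": 0, "wz": 0, "gripper": 1},
  {"x": 0, "y": 0, "z": 0, "wx": 0, "wy": 0, "wz": 0, "gripper": 1},
  {"x": 0, "y": 0, "z": 0, "wx": 0, "wy": 0, "wz": 0, "gripper": 1},
])

```text
time: 35.08
position: [0.4213, 0.2786, 0.0472]
eef_rot: [0.725, 0.638, -0.194, 0.171]
ft_force: [0.5, 0.3, -1.6]
width: 0.0512
```

Run:
```python
from st import *
from h import *
q,p,Rt=st(); print(sense()['ft_force'])
im=snapshot("side"); cv2.imwrite("pics/side18.png",cv2.resize(im[60:200,150:350,::-1],None,fx=3.5,fy=3.5))
im=snapshot("top"); cv2.imwrite("pics/top18.png",cv2.resize(im[140:330,60:230,::-1],None,fx=3,fy=3))
```

```text
tcp [0.4213 0.2786 0.0472] G [0.4225 0.2879 0.0635] tilt 29.98 az -97.23 jaw [ 0.992 -0.127  0.001] q [ 0.65  0.72  1.78 -0.42  1.06  1.06]
[ 0.51912678  0.34237621 -1.62045109]
```

View pics/side18.png

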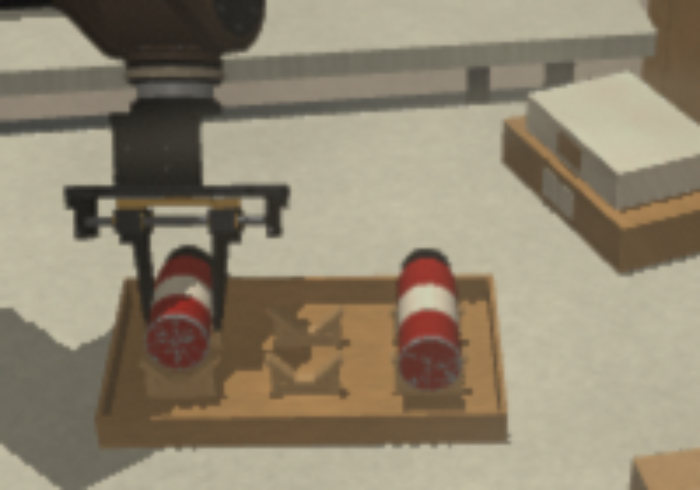

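View pics/top18.png

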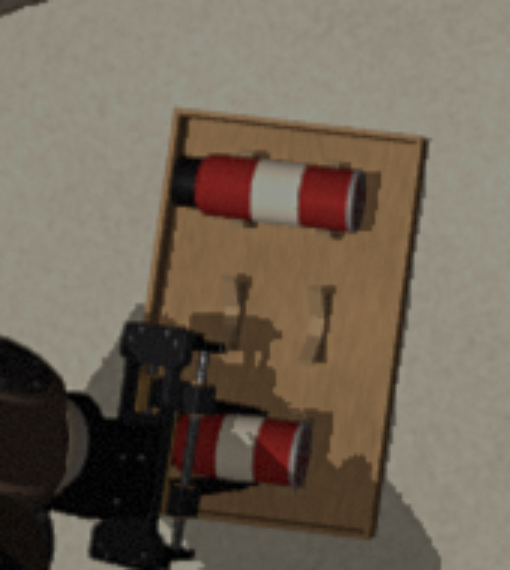

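Run:
```python
from h import *
T=cam("top");S=cam("side")
a=np.deg2rad(-7.0); X=np.array([np.cos(a),np.sin(a),0]);Y=np.array([-X[1],X[0],0])
G=np.array([.4225,.2879,.0635]); c=np.array([.4204,.2823,.05])
f=lambda p:((proj(T,p)-[60,140]+.5)*3).round(1); g=lambda p:((proj(S,p)-[150,60]+.5)*3.5).round(1)
print("base",f(G-.055*Y),g(G-.055*Y)); print("base axis +x edge",f(G-.055*Y+.026*X))
c[2]=.042
for j in(-42,-30): print("block",j,f(c+Y*j/1000-.033*X),f(c+Y*j/1000+.033*X), g(c+Y*j/1000-.033*X),g(c+Y*j/1000+.033*X))
m=np.array([.6288,.2567,.05]); print("mid base exp",f(m-.063*Y),g(m-.063*Y))
```

```text
base [304.2 455.7] [176.5 344.4]
base axis +x edge [308.6 423.1]
block -42 [295.9 495.6] [307. 414.] [138.3 361.2] [217.9 360.4]
block -30 [281.2 493.8] [292.5 412.3] [139.9 352.9] [218.9 352.1]
mid base exp [359.8 201. ] [430.8 364.8]
```

carry_out([
  {"x": -0.03, "y": 0.03, "z": -0.15, "wx": 0, "wy": 0, "wz": 0, "gripper": 1},
  {"x": 0, "y": 0, "z": -0.12, "wx": 0, "wy": 0, "wz": 0, "gripper": 1},
  {"x": 0, "y": 0, "z": -0.08, "wx": 0, "wy": 0, "wz": 0, "gripper": 1},
  {"x": 0, "y": 0, "z": -0.04, "wx": 0, "wy": 0, "wz": 0, "gripper": 1},
  {"x": 0, "y": 0, "z": 0, "wx": 0, "wy": 0, "wz": 0, "gripper": 1},
  {"x": 0, "y": 0, "z": 0, "wx": 0, "wy": 0, "wz": 0, "gripper": 1},
  {"x": 0, "y": 0, "z": 0, "wx": 0, "wy": 0, "wz": 0, "gripper": 1},
  {"x": 0, "y": 0, "z": 0, "wx": 0, "wy": 0, "wz": 0, "gripper": 1},
])

```text
time: 35.85
position: [0.42, 0.2796, 0.0346]
eef_rot: [0.725, 0.638, -0.194, 0.171]
ft_force: [0.4, -0.7, -3.4]
width: 0.0514
```

carry_out([
  {"x": 0, "y": 0, "z": -0.04, "wx": 0, "wy": 0, "wz": 0, "gripper": 1},
  {"x": 0, "y": 0, "z": 0, "wx": 0, "wy": 0, "wz": 0, "gripper": 1},
  {"x": 0, "y": 0, "z": 0, "wx": 0, "wy": 0, "wz": 0, "gripper": 1},
  {"x": 0, "y": 0, "z": 0, "wx": 0, "wy": 0, "wz": 0, "gripper": 1},
  {"x": 0, "y": 0, "z": 0, "wx": 0, "wy": 0, "wz": 0, "gripper": 1},
  {"x": 0, "y": 0, "z": 0, "wx": 0, "wy": 0, "wz": 0, "gripper": 1},
  {"x": 0, "y": 0, "z": 0, "wx": 0, "wy": 0, "wz": 0, "gripper": 1},
  {"x": 0, "y": 0, "z": 0, "wx": 0, "wy": 0, "wz": 0, "gripper": 1},
])

```text
time: 36.52
position: [0.4199, 0.2796, 0.0334]
eef_rot: [0.725, 0.638, -0.194, 0.171]
ft_force: [-0.4, 1.0, 0.3]
width: 0.0513
```

Run:
```python
from st import *
from h import *
q,p,Rt=st(); print(sense()['ft_force'])
im=snapshot("side"); cv2.imwrite("pics/side19.png",cv2.resize(im[60:200,150:350,::-1],None,fx=3.5,fy=3.5))
```

```text
tcp [0.4199 0.2796 0.0334] G [0.4211 0.289  0.0497] tilt 30.02 az -97.3 jaw [ 0.992 -0.127 -0.   ] q [ 0.65  0.74  1.78 -0.43  1.04  1.07]
[-0.3635559   1.01680535  0.31165617]
```

View pics/side19.png

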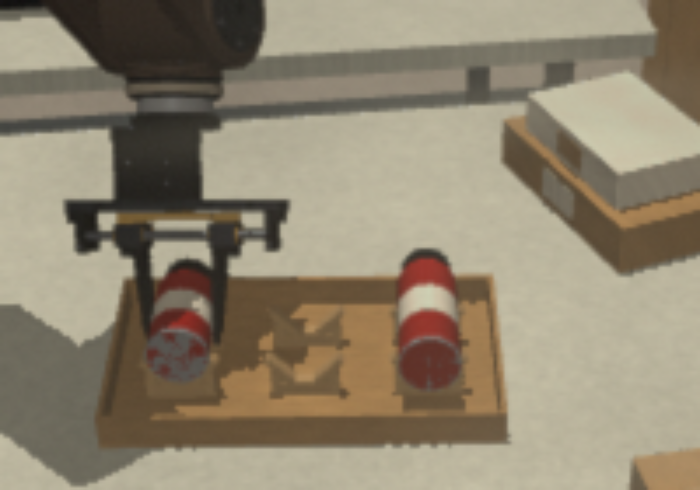

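Just in contact (force came up to zero), resting in the cradle at 49.7 mm. Releasing and backing off.

carry_out([
  {"x": 0, "y": 0, "z": 0, "wx": 0, "wy": 0, "wz": 0, "gripper": -0.5},
  {"x": 0, "y": 0, "z": 0, "wx": 0, "wy": 0, "wz": 0, "gripper": -0.5},
  {"x": 0, "y": 0, "z": 0, "wx": 0, "wy": 0, "wz": 0, "gripper": -0.5},
  {"x": 0, "y": 0, "z": 0, "wx": 0, "wy": 0, "wz": 0, "gripper": -0.5},
  {"x": 0.02, "y": 0.15, "z": 0.26, "wx": 0, "wy": 0, "wz": 0, "gripper": -0.5},
  {"x": 0.05, "y": 0.4, "z": 0.7, "wx": 0, "wy": 0, "wz": 0, "gripper": -0.5},
  {"x": 0.05, "y": 0.4, "z": 0.7, "wx": 0, "wy": 0, "wz": 0, "gripper": -0.5},
  {"x": 0.05, "y": 0.4, "z": 0.7, "wx": 0, "wy": 0, "wz": 0, "gripper": -0.5},
])

```text
time: 37.23
position: [0.425, 0.3208, 0.1056]
eef_rot: [0.725, 0.638, -0.195, 0.171]
ft_force: [-0.7, -0.3, -0.6]
width: 0.0717
```

carry_out([
  {"x": 0.05, "y": 0.4, "z": 0.7, "wx": 0, "wy": 0, "wz": 0, "gripper": -0.5},
  {"x": 0, "y": 0, "z": 1, "wx": 0, "wy": 0, "wz": 0, "gripper": -0.5},
  {"x": 0, "y": 0, "z": 1, "wx": 0, "wy": 0, "wz": 0, "gripper": -0.5},
  {"x": 0, "y": 0, "z": 1, "wx": 0, "wy": 0, "wz": 0, "gripper": -0.5},
  {"x": 0, "y": 0, "z": 1, "wx": 0, "wy": 0, "wz": 0, "gripper": 0},
  {"x": 0, "y": 0, "z": 1, "wx": 0, "wy": 0, "wz": 0, "gripper": 1},
  {"x": 0, "y": 0, "z": 0, "wx": 0, "wy": 0, "wz": 0, "gripper": 1},
  {"x": 0, "y": 0, "z": 0, "wx": 0, "wy": 0, "wz": 0, "gripper": 1},
], grip_force=20)

```text
time: 37.9
position: [0.4266, 0.3325, 0.277]
eef_rot: [0.725, 0.638, -0.193, 0.171]
ft_force: [-0.2, 1.3, -0.1]
width: 0.0498
```

Run:
```python
from st import *
from h import *
q,p,Rt=st(); print(sense()['ft_force'])
im=snapshot("top"); cv2.imwrite("pics/top20.png",im[:,:,::-1])
im=snapshot("side"); cv2.imwrite("pics/side20.png",im[:,:,::-1])
```

```text
tcp [0.4266 0.3325 0.277 ] G [0.4277 0.3418 0.2933] tilt 29.87 az -97.07 jaw [ 0.992 -0.127  0.002] q [ 0.71  0.5   1.48 -0.34  1.57  0.91]
[-0.17688606  1.29924811 -0.12179807]
```

View pics/top20.png

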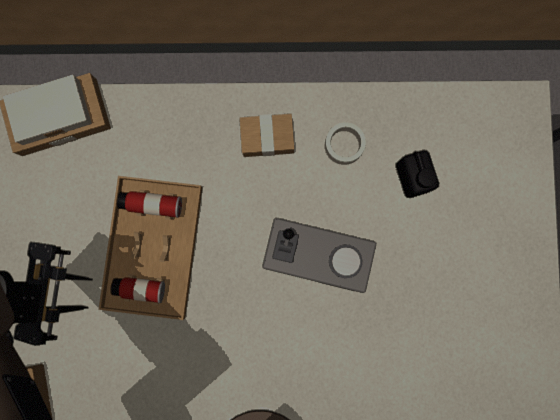

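View pics/side20.png

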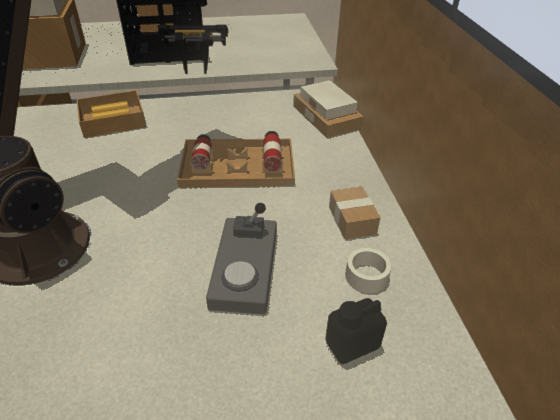

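Run:
```python
from st import *
q,p,Rt=now()
q,p,Rt=run(q,p,Rt,[(16,[.35,-.867,0,.323,-.04,-.075]),(6,[0,0,-.95,0,0,0]),(8,[-.35,.087,0,0,0,0])])
```

```text
16 [ 0.35  -0.867  0.     0.323 -0.04  -0.075] -> [ 0.594 -0.084  0.275] G [ 0.595 -0.084  0.294] tilt 1.9 az 174.8 jaw [ 0.97 -0.24 -0.03] q [-0.25  0.42  1.52 -0.01  1.24 -0.01] spd 0.5 marg 0.79 err 0.0 wz 0.514
6 [ 0.    0.   -0.95  0.    0.    0.  ] -> [ 0.594 -0.084  0.104] G [ 0.595 -0.084  0.123] tilt 1.9 az 174.8 jaw [ 0.97 -0.24 -0.03] q [-0.25  0.6   1.71 -0.01  0.87 -0.  ] spd 0.34 marg 0.81 err 0.0 wz 0.375
8 [-0.35   0.087  0.     0.     0.     0.   ] -> [ 0.51  -0.063  0.104] G [ 0.511 -0.063  0.123] tilt 1.9 az 174.8 jaw [ 0.97 -0.24 -0.03] q [-0.25  0.5   1.92 -0.01  0.75 -0.  ] spd 0.17 marg 0.69 err 0.0 wz 0.375
```

carry_out([
  {"x": 0.35, "y": -0.87, "z": 0, "wx": 0.32, "wy": -0.04, "wz": -0.08, "gripper": 1},
  {"x": 0.35, "y": -0.87, "z": 0, "wx": 0.32, "wy": -0.04, "wz": -0.08, "gripper": 1},
  {"x": 0.35, "y": -0.87, "z": 0, "wx": 0.32, "wy": -0.04, "wz": -0.08, "gripper": 1},
  {"x": 0.35, "y": -0.87, "z": 0, "wx": 0.32, "wy": -0.04, "wz": -0.08, "gripper": 1},
  {"x": 0.35, "y": -0.87, "z": 0, "wx": 0.32, "wy": -0.04, "wz": -0.08, "gripper": 1},
  {"x": 0.35, "y": -0.87, "z": 0, "wx": 0.32, "wy": -0.04, "wz": -0.08, "gripper": 1},
  {"x": 0.35, "y": -0.87, "z": 0, "wx": 0.32, "wy": -0.04, "wz": -0.08, "gripper": 1},
  {"x": 0.35, "y": -0.87, "z": 0, "wx": 0.32, "wy": -0.04, "wz": -0.08, "gripper": 1},
])

```text
time: 38.67
position: [0.5105, 0.122, 0.274]
eef_rot: [0.764, 0.632, -0.106, 0.08]
ft_force: [0.5, -0.3, -0.1]
width: 0.0005
```

carry_out([
  {"x": 0.35, "y": -0.87, "z": 0, "wx": 0.32, "wy": -0.04, "wz": -0.08, "gripper": 1},
  {"x": 0.35, "y": -0.87, "z": 0, "wx": 0.32, "wy": -0.04, "wz": -0.08, "gripper": 1},
  {"x": 0.35, "y": -0.87, "z": 0, "wx": 0.32, "wy": -0.04, "wz": -0.08, "gripper": 1},
  {"x": 0.35, "y": -0.87, "z": 0, "wx": 0.32, "wy": -0.04, "wz": -0.08, "gripper": 1},
  {"x": 0.35, "y": -0.87, "z": 0, "wx": 0.32, "wy": -0.04, "wz": -0.08, "gripper": 1},
  {"x": 0.35, "y": -0.87, "z": 0, "wx": 0.32, "wy": -0.04, "wz": -0.08, "gripper": 1},
  {"x": 0.35, "y": -0.87, "z": 0, "wx": 0.32, "wy": -0.04, "wz": -0.08, "gripper": 1},
  {"x": 0.35, "y": -0.87, "z": 0, "wx": 0.32, "wy": -0.04, "wz": -0.08, "gripper": 1},
])

```text
time: 39.33
position: [0.5945, -0.0868, 0.2739]
eef_rot: [0.789, 0.614, -0.014, -0.012]
ft_force: [0.0, 0.8, -0.4]
width: 0.0007
```

carry_out([
  {"x": 0, "y": 0, "z": -0.7, "wx": 0, "wy": 0, "wz": 0, "gripper": 1},
  {"x": 0, "y": 0, "z": -0.7, "wx": 0, "wy": 0, "wz": 0, "gripper": 1},
  {"x": 0, "y": 0, "z": -0.7, "wx": 0, "wy": 0, "wz": 0, "gripper": 1},
  {"x": 0, "y": 0, "z": 0, "wx": 0, "wy": 0, "wz": 0, "gripper": 1},
  {"x": 0, "y": 0, "z": 0, "wx": 0, "wy": 0, "wz": 0, "gripper": 1},
  {"x": 0, "y": 0, "z": 0, "wx": 0, "wy": 0, "wz": 0, "gripper": 1},
  {"x": 0, "y": 0, "z": 0, "wx": 0, "wy": 0, "wz": 0, "gripper": 1},
  {"x": 0, "y": 0, "z": 0, "wx": 0, "wy": 0, "wz": 0, "gripper": 1},
])

```text
time: 40.0
position: [0.5949, -0.0854, 0.2132]
eef_rot: [0.789, 0.614, -0.014, -0.01]
ft_force: [0.3, -0.3, -0.6]
width: 0.0006
```

Run:
```python
from st import *
from h import *
q,p,Rt=st(); print(sense()['width'])
im=snapshot("side"); cv2.imwrite("pics/side21.png",im[:,:,::-1])
to(p,[.594,-.084,.105],4)
```

```text
tcp [ 0.5949 -0.0854  0.2132] G [ 0.5955 -0.0854  0.232 ] tilt 1.92 az -177.91 jaw [ 0.969 -0.246 -0.032] q [-0.25  0.47  1.6  -0.01  1.1   0.01]
0.0005648190714448234
rows 4 [-0.007  0.012 -0.902]
```

View pics/side21.png

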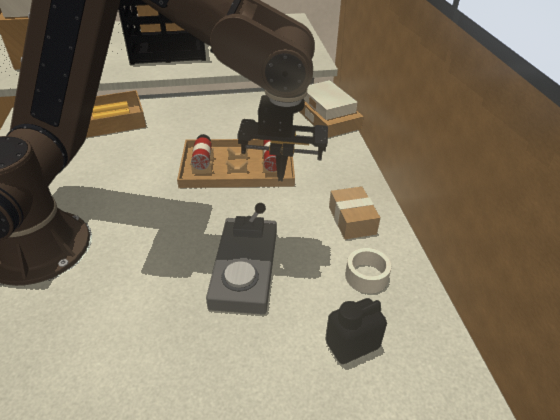

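carry_out([
  {"x": 0, "y": 0, "z": -0.9, "wx": 0, "wy": 0, "wz": 0, "gripper": 1},
  {"x": 0, "y": 0, "z": -0.9, "wx": 0, "wy": 0, "wz": 0, "gripper": 1},
  {"x": 0, "y": 0, "z": -0.9, "wx": 0, "wy": 0, "wz": 0, "gripper": 1},
  {"x": 0, "y": 0, "z": -0.9, "wx": 0, "wy": 0, "wz": 0, "gripper": 1},
  {"x": 0, "y": 0, "z": 0, "wx": 0, "wy": 0, "wz": 0, "gripper": 1},
  {"x": -0.35, "y": 0.09, "z": 0, "wx": 0, "wy": 0, "wz": 0, "gripper": 1},
  {"x": -0.35, "y": 0.09, "z": 0, "wx": 0, "wy": 0, "wz": 0, "gripper": 1},
  {"x": -0.35, "y": 0.09, "z": 0, "wx": 0, "wy": 0, "wz": 0, "gripper": 1},
])

```text
time: 40.72
position: [0.5639, -0.0776, 0.106]
eef_rot: [0.789, 0.614, -0.013, -0.009]
ft_force: [5.2, -0.9, 3.6]
width: 0.0007
```

carry_out([
  {"x": -0.35, "y": 0.09, "z": 0, "wx": 0, "wy": 0, "wz": 0, "gripper": 1},
  {"x": -0.35, "y": 0.09, "z": 0, "wx": 0, "wy": 0, "wz": 0, "gripper": 1},
  {"x": -0.35, "y": 0.09, "z": 0, "wx": 0, "wy": 0, "wz": 0, "gripper": 1},
  {"x": -0.35, "y": 0.09, "z": 0, "wx": 0, "wy": 0, "wz": 0, "gripper": 1},
  {"x": -0.3, "y": 0.08, "z": 0, "wx": 0, "wy": 0, "wz": 0, "gripper": 1},
  {"x": 0, "y": 0, "z": 0, "wx": 0, "wy": 0, "wz": 0, "gripper": 1},
  {"x": 0, "y": 0, "z": 0, "wx": 0, "wy": 0, "wz": 0, "gripper": 1},
  {"x": 0, "y": 0, "z": 0, "wx": 0, "wy": 0, "wz": 0, "gripper": 1},
])

```text
time: 41.38
position: [0.5126, -0.0643, 0.1051]
eef_rot: [0.789, 0.614, -0.014, -0.01]
ft_force: [2.1, -0.7, 1.3]
width: 0.0002
```

carry_out([
  {"x": -0.1, "y": 0.025, "z": 0, "wx": 0, "wy": 0, "wz": 0, "gripper": 1},
  {"x": -0.1, "y": 0.025, "z": 0, "wx": 0, "wy": 0, "wz": 0, "gripper": 1},
  {"x": 0, "y": 0, "z": 0, "wx": 0, "wy": 0, "wz": 0, "gripper": 1},
  {"x": 0, "y": 0, "z": 0, "wx": 0, "wy": 0, "wz": 0, "gripper": 1},
  {"x": 0, "y": 0, "z": 0, "wx": 0, "wy": 0, "wz": 0, "gripper": 1},
  {"x": 0, "y": 0, "z": 0, "wx": 0, "wy": 0, "wz": 0, "gripper": 1},
  {"x": 0, "y": 0, "z": 0, "wx": 0, "wy": 0, "wz": 0, "gripper": 1},
  {"x": 0, "y": 0, "z": 0, "wx": 0, "wy": 0, "wz": 0, "gripper": 1},
])

```text
time: 42.05
position: [0.5121, -0.0643, 0.1053]
eef_rot: [0.79, 0.614, -0.01, -0.005]
ft_force: [25.4, -4.6, -8.2]
width: 0.0004
```

Run:
```python
from h import *
im=snapshot("side"); cv2.imwrite("pics/side22.png",cv2.resize(im[150:300,170:320,::-1],None,fx=4,fy=4))
```

```text
(no output)
```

View pics/side22.png

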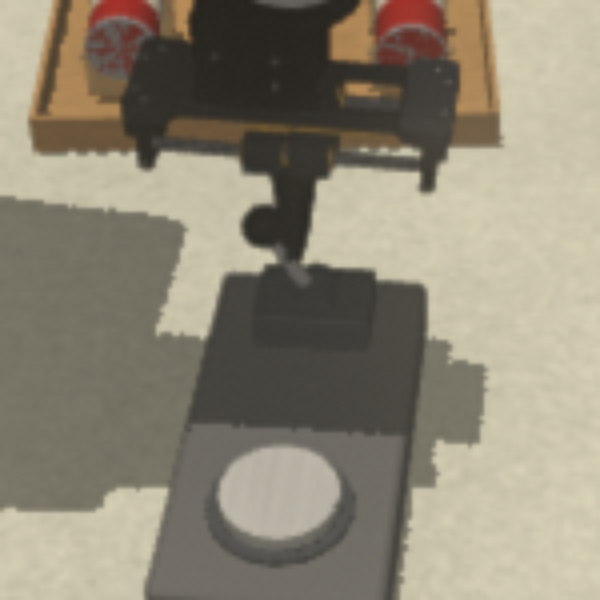

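At its stop (25 N, no more travel). I'll back off, lift clear, and check.

carry_out([
  {"x": 0.5, "y": -0.12, "z": 0, "wx": 0, "wy": 0, "wz": 0, "gripper": 1},
  {"x": 0.6, "y": -0.15, "z": 0, "wx": 0, "wy": 0, "wz": 0, "gripper": 1},
  {"x": 0, "y": 0, "z": 1, "wx": 0, "wy": 0, "wz": 0, "gripper": 1},
  {"x": 0, "y": 0, "z": 1, "wx": 0, "wy": 0, "wz": 0, "gripper": 1},
  {"x": 0, "y": 0, "z": 1, "wx": 0, "wy": 0, "wz": 0, "gripper": 1},
  {"x": 0, "y": 0, "z": 1, "wx": 0, "wy": 0, "wz": 0, "gripper": 1},
  {"x": 0, "y": 0, "z": 1, "wx": 0, "wy": 0, "wz": 0, "gripper": 1},
  {"x": 0, "y": 0, "z": 1, "wx": 0, "wy": 0, "wz": 0, "gripper": 1},
])

```text
time: 42.77
position: [0.5384, -0.0707, 0.2856]
eef_rot: [0.789, 0.614, -0.014, -0.011]
ft_force: [1.1, -0.7, -0.4]
width: 0.0006
```

carry_out([
  {"x": 0, "y": -0.9, "z": 0.3, "wx": 0, "wy": 0, "wz": 0, "gripper": 1},
  {"x": 0, "y": -0.9, "z": 0.3, "wx": 0, "wy": 0, "wz": 0, "gripper": 1},
  {"x": 0, "y": -0.9, "z": 0.3, "wx": 0, "wy": 0, "wz": 0, "gripper": 1},
  {"x": 0, "y": -0.9, "z": 0, "wx": 0, "wy": 0, "wz": 0, "gripper": 1},
  {"x": 0, "y": -0.9, "z": 0, "wx": 0, "wy": 0, "wz": 0, "gripper": 1},
  {"x": 0, "y": -0.5, "z": 0, "wx": 0, "wy": 0, "wz": 0, "gripper": 1},
  {"x": 0, "y": 0, "z": 0, "wx": 0, "wy": 0, "wz": 0, "gripper": 1},
  {"x": 0, "y": 0, "z": 0, "wx": 0, "wy": 0, "wz": 0, "gripper": 1},
])

```text
time: 43.43
position: [0.5387, -0.2208, 0.3107]
eef_rot: [0.79, 0.613, -0.014, -0.011]
ft_force: [-0.1, 0.3, -0.0]
width: 0.0004
```

Run:
```python
from h import *
print(sense()['ft_force'],sense()['time'])
for n in("side","top"):
    im=snapshot(n); cv2.imwrite(f"pics/{n}23.png",im[:,:,::-1])
```

```text
[-0.11992361  0.34433434 -0.04423479] 43.4333
```

View pics/side23.png

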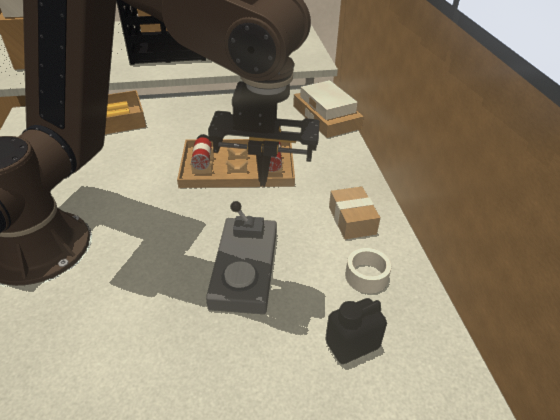

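View pics/top23.png

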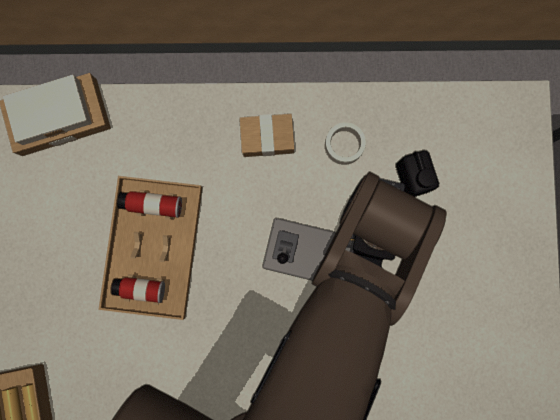

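```bash
python3 -c "
from cell import *
print(finish_job())"
```

```text
the job is handed in; nothing more can be done
None
```

The job is handed in at about 43 s of the 210 s limit. Only the middle and short cans were on the table. The tall can was absent.

**What I did:**
1. I swung the lever to the far stop, where it held at about 15 N.
2. I pressed the middle can upright on the plate for about 3 s at 32–39 N and laid it in the far cradle (`cradle2`).
3. I pressed the short can for about 3 s at about 36 N, after a brief 55 N peak, and laid it in the nearest cradle (`cradle0`).
4. I swung the lever back to the near stop, where it held at about 25 N, and moved the arm clear.

**Last checks:**
- In the top picture, both cans lie in their own cradles.
- The lever ball is back at its starting pixel, about (283, 258) in the top view and (236, 206) in the side view.
- The tray, jug, carton and tape roll look unmoved.
- The wrist force is near zero, and the arm touches nothing.

**Less certain:**
- I judged the plate fully down from the force and the grip height, which came within about 1 mm of the expected bottom. I didn't see the plate directly.
- The middle can showed about 0.7 mm of apparent slip in the grip while pressing.
- The first three move calls were refused, probably because some fields were missing, and nothing moved.
- I saw neither a knock to the tray nor a slackened grip.

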